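Open the dryer's lint trap and lift out its basket

ROBOT

A 7-joint arm with a two-finger parallel gripper is mounted at the origin on the work surface. World frame = base frame: x ahead of the robot, y to its left, z up, the work surface at z = 0. Lengths are in m, angles in rad, forces in N, time in s.
With the tool pointing down it reaches from about 0.4 to 0.85 m from the base axis. Payload 4.5 kg.
Tool frame: the origin (TCP) lies midway between the tips of the shut fingers; the grasp point (between the pads) lies r.grip_point_offset behind it (r.grip_point_offset is the distance from the TCP to the grasp point, in m); z points along the fingers, y is the line along which they close (so a half turn about z gives the same grasp; the last joint's range is limited). The gripper opens to 88 mm and grips with 3 to 60 N. Pads are 18 mm wide; open, the fingers measure 123 mm over their backs; the gripper's body (75 mm by 187 mm) begins 45 mm behind the grasp point.
Start: joints at [-1.088, 0.689, -0.195, 1.565, 0.157, 0.902, -0.215], TCP at [0.271, 0.563, 0.239] pointing down, gripper open.
Joint ranges: [-3.01, 3.01], [-0.46, 2.08], [-1.47, 1.51], [0.13, 2.56], [-1, 4.14], [0.04, 2.09], [-2.66, 2.66]. Speed limits (rad/s): [2.57, 2.57, 3.14, 3.14, 3.14, 3.14, 3.14].

INTERFACE

Orientations are given as a unit quaternion [x, y, z, w].
In Python, from plant import r gives the robot as it stands.
- The arm moves only by the shell command python3 -m jog 'ROWS' [FORCE]. ROWS is JSON, a list of rows, each an object of numbers: "wx", "wy", "wz": the turn, a rotation vector about the world's x, y, z as a fraction of full scale; "dx", "dy", "dz": the shift along the world's x, y, z as a fraction of full scale; "hand": the closure, from 0 (fully open) to 1 (shut). In form: [{"wx": .., "wy": .., "wz": .., "dx": .., "dy": .., "dz": .., "hand": ..}, ...]. A call has 1 to 5 rows; each row shifts and turns the commanded pose from where the row before left it; what a row does not reach is not made up. Full scale, the value 1, is 0.25 m for a shift and 2 rad for a turn. A row lasts 1/12 s, in which the tool goes at most 41.7 mm and 7.16 degrees, less where a joint would pass 70% of its speed; a pose out of reach is approached as far as the arm can. A call with a number of a shift or a turn outside -1 to 1 is refused whole. A call with a gripper value outside its range is refused whole. The fingers move at their own pace and stop on an object; FORCE is the grip in N (left out, the last holds). Time passes only in rows, so rows that do not move let the fingers close. It gives the time, the measured TCP pose, the force, the opening and the grip force at its end, in the units of the state.
- r.get_state(): the state, without advancing time (a new reading comes with each control period).
- r.snapshot(name): name is "scene" or "top"; returns the picture (384x512x3 uint8, red, green, blue); there is no depth.
- r.camera_info(name): a dict with "mtx" (3x3 intrinsics, pixels), "k1" (the pictures are not rectified: a ray, as slopes to the right and down, at radius r is drawn at 1 + k1 r^2 times it, then the intrinsics apply), "R" (3x3) and "t" (3): a world point X has camera coordinates R X + t. Camera axes: x right, y down, z forward; pixel columns grow to the right and rows downward; lengths in m; the calibration is good to about 2 mm. A picture is of the moment at which its call begins. camera_info takes no time and is no camera call.
- r.finish_job(): hands the job in; it is judged then, once.
Trained networks look in the newest picture that a camera, given by its name, has taken for a name from the list of things; names that differ only in an ending like _2 or _b are one class to them, and where a whole thing is asked for, a point or a joint stands for the part that bears it (a point fixed in the world has none). Each returns a list of dicts, best first, with "p" (0 to 1); they miss things now and then, are a little off and sometimes report something else, mostly with a low value. They report only what shows in the picture. A call takes as long as a camera call. They do not tell look-alikes from the thing itself.
- r.search_frame(camera, query): "bbox" ([left, top, right, bottom] in pixels, round what is visible of it).
- r.masks_of(camera, query): "region" (384x512 bool, what is visible of it) and "bbox" ([left, top, right, bottom] in pixels, round what is visible of it).
The state is a dict: "clock": time; "q": joint angles; "qd": joint speeds; "joint_torque": joint torques, N m; "tool_pos": TCP position; "eef_rot": TCP orientation; "contact_force": force on the tool from outside, world axes, zero at the start; "moment": the same for the moment, N m; "opening": opening from 0.0 (shut) to 1.0 (fully open); "finger_force": force on a finger pad.
Only numpy, scipy, OpenCV 4.12 (cv2) and the standard library are available. Lean on these libraries where they do the work, as an engineer would, in place of code of your own. Each camera call takes 0.05 s, during which the arm holds its last target. There are 200 camera calls.

TASK

Open the dryer's lint trap for inspection: take the screwdriver from its stand and with it give both slotted clip screws on the box a quarter turn anticlockwise, so that the clips no longer overlap the white lid, then put the screwdriver back in its stand. Then take the lid by its bow handle, lift it straight up out of the box with the mesh basket that hangs under it, and finish while holding it level and still above the box, the bottom of the basket about 5 cm clear of the box's top. Do not tip the basket on the way, do not press on the box or its clips with the fingers, and leave the other things on the counter alone.

Things in the scene. Friction and masses are not known exactly. Their poses are not given: they have to be found in the camera images.
- lint_box: lint trap of the dryer duct, fixed to the counter: sheet-metal box 150 (its x) x 300 (its y) x 120 mm high with a 102 mm round duct collar, 40 mm long, in the middle of each long side. Origin under its centre on the counter, z up. Its flat top rim is at 120 mm; the opening for the basket measures 116 (x) x 206 (y) mm.
- cassette: loose part to lift: white lid plate 140 (its x) x 230 (its y) x 3 mm, mesh basket under it (110 x 200 mm, down to 60 mm below the lid, 3 mm play in the box all round), steel bow handle on top; 0.4 to 0.75 kg, balanced. Origin: centre of the lid's underside, which rests on the box's rim, 120 mm above the counter; axes as the box's. A clip over the lid blocks it.
- cassette_handle (a point): centre of the bow handle's grip bar, 45 mm above the lid's underside. The bar runs along the cassette's y, is 120 mm long, 10 mm wide (x) and 12 mm high, flat sided, with a 36 mm gap under it; one 10 mm post at each end.
- cassette_bottom (a point): centre of the underside of the basket, 60 mm below the lid's underside.
- clip_r (a joint): clip screw on the box's -y end (vertical axis 132 mm from the box's centre, 17 mm outside the lid's edge). Angle: 0 = its flat wing points straight over the lid; grows anticlockwise seen from above; stop at 1.62; starts at 0 to 0.25. Past about 1.15 the wing is clear of the lid; open is a quarter turn, 1.57. Stays where left (friction 0.06 N m).
- clip_r_slot (a point): middle of the floor of the slot in that screw's round head (20 mm across). The slot runs right across the head along the wing, 4.5 mm wide at the floor, flared to 8 mm at the top, 6 mm deep. This frame turns with the screw: x along the wing (23 mm long from the axis), z up; the point is on the axis, 128 mm above the counter.
- clip_l (a joint): the same for the clip screw on the box's +y end, also 0 when its wing points straight over the lid and growing anticlockwise seen from above.
- clip_l_slot (a point): the same for the slot of that screw.
- driver: flat-blade screwdriver, 130 mm long, 90 g, standing upright, blade down, in the middle hole of its stand. Origin at the blade's tip, z up the shaft to the handle, x along the blade's width. Blade 13 mm wide (x), 2.5 mm thick (y); shank 8 mm round; from 60 to 130 mm above the tip a square handle 26 x 26 mm, its faces square to x and y.
- driver_grip (a point): middle of the screwdriver's handle, 95 mm above the blade's tip.
- stand: wooden screwdriver stand, 60 (x) x 100 (y) x 70 mm high, fixed to the counter, left or right of the lint trap. Origin under its centre, z up.
- stand_hole (a point): mouth of the stand's middle hole, centre of the top face: 18 x 18 mm with a 2 mm chamfer, 64 mm deep. The shank stands in it and the handle's shoulder rests on the top face, so the blade's tip is then 60 mm below this point. (The two 8 mm holes beside it are empty.)
- detergent: white plastic detergent bottle, 84 mm across, 210 mm high; origin under its centre. Leave alone.
- screw_cup: small white ceramic cup, 72 mm across, 45 mm high; origin under its centre. Leave alone.
- hose_clamp: thin steel band clamp lying flat, 112 mm across, 13 mm high; origin at its centre underneath. Leave alone.
Mind the look-alikes: they are no part of the job. There is more than one size of the stand; the job needs the smaller. What is shaped like the driver but yellow is not meant.

How it is judged:
By the outcome, as a careful person would: the job done as asked, in the order asked, and still so for the second after the job is handed in, while the arm keeps its last pose, push and grip.
It also fails if it takes over 72 s, if anything falls off the work surface, if the arm or the gripper's body presses on something with over 40 N, if the wrist force passes 120 N, or if a joint passes its speed limit or range.

## Working session

There is one attempt and no reset: what is moved stays moved. The work goes in short steps, Python scripts to look and compute and a shell command to move; the robot and the scene stay as the last step left them, time stands still between calls to the robot, and variables do not carry over. Pictures are saved under pics/ and viewed, at most 10 in all, crops included, and the job is handed in when it is done.

```bash
ls; mkdir -p pics; cat > h.py <<'E'
import numpy as np, cv2
from plant import r
def snap(n,f=None):
    im=r.snapshot(n)
    if f: cv2.imwrite(f,cv2.cvtColor(im,cv2.COLOR_RGB2BGR))
    return im
def ray(n,uv):
    c=r.camera_info(n);K=np.array(c["mtx"]);R=np.array(c["R"]);t=np.array(c["t"])
    p=cv2.undistortPoints(np.array(uv,float).reshape(-1,1,2),K,np.array([c["k1"],0,0,0.])).reshape(-1,2)
    d=np.c_[p,np.ones(len(p))]@R
    return -R.T@t,d
def at_z(n,uv,z):
    o,d=ray(n,uv); z=np.broadcast_to(z,len(d)); return o+d*((z-o[2])/d[:,2])[:,None]
def proj(n,X):
    c=r.camera_info(n)
    p,_=cv2.projectPoints(np.array(X,float).reshape(-1,1,3),cv2.Rodrigues(np.array(c["R"]))[0],np.array(c["t"],float),np.array(c["mtx"]),np.array([c["k1"],0,0,0.]))
    return p.reshape(-1,2)
E
python3 - <<'E'
from h import *
a=snap("scene");b=snap("top")
cv2.imwrite("pics/a.png",cv2.cvtColor(np.vstack([a,b]),cv2.COLOR_RGB2BGR)) if 0 else [cv2.imwrite("pics/%s.png"%n,cv2.cvtColor(cv2.resize(i,(800,600)),cv2.COLOR_RGB2BGR)) for n,i in(("a",a),("b",b))]
for n in("scene","top"):
    c=r.camera_info(n);R=np.array(c["R"]);print(n,(-R.T@c["t"]).round(3),R[2].round(2),np.array(c["mtx"])[0,0],c["k1"])
    for q in("driver","stand","clip_r","clip_l","cassette","lint_box","cassette_handle","detergent","screw_cup","hose_clamp"):
        print(q,[(np.round(d["bbox"]).tolist(),round(d["p"],2)) for d in r.search_frame(n,q)])
s=r.get_state();print(s["clock"],s["tool_pos"],s["eef_rot"],s["opening"],r.grip_point_offset)
E
```

```text
pics
scene [1.26  0.487 0.981] [-0.63 -0.34 -0.7 ] 380.6905561653963 0.0050655833268821665
driver [([348.0, 208.0, 363.0, 235.0], 0.61), ([387.0, 216.0, 400.0, 247.0], 0.59)]
stand [([354.0, 179.0, 407.0, 221.0], 0.88), ([336.0, 221.0, 371.0, 252.0], 0.81)]
clip_r [([335.0, 222.0, 368.0, 252.0], 0.7)]
clip_l [([335.0, 222.0, 368.0, 252.0], 0.7)]
cassette [([177.0, 180.0, 260.0, 222.0], 0.98), ([351.0, 213.0, 362.0, 229.0], 0.57)]
lint_box []
cassette_handle [([180.0, 177.0, 261.0, 224.0], 0.73)]
detergent [([306.0, 233.0, 337.0, 297.0], 0.94)]
screw_cup [([163.0, 158.0, 180.0, 177.0], 0.51)]
hose_clamp [([120.0, 206.0, 152.0, 230.0], 0.53)]
top [0.396 0.041 1.474] [ 0.05  0.01 -1.  ] 449.33572102700145 -0.11138421798998518
driver [([142.0, 196.0, 155.0, 210.0], 0.67), ([108.0, 211.0, 120.0, 221.0], 0.43)]
stand [([111.0, 246.0, 168.0, 279.0], 0.91), ([134.0, 194.0, 172.0, 217.0], 0.57)]
clip_r [([243.0, 141.0, 321.0, 193.0], 0.6), ([236.0, 166.0, 244.0, 170.0], 0.41)]
clip_l [([243.0, 141.0, 321.0, 193.0], 0.6), ([236.0, 166.0, 244.0, 170.0], 0.41)]
cassette [([245.0, 142.0, 323.0, 193.0], 0.58)]
lint_box [([230.0, 132.0, 332.0, 205.0], 0.82)]
cassette_handle [([241.0, 141.0, 322.0, 194.0], 0.64)]
detergent [([145.0, 122.0, 179.0, 156.0], 0.55), ([232.0, 131.0, 332.0, 204.0], 0.28)]
screw_cup [([366.0, 198.0, 388.0, 223.0], 0.73)]
hose_clamp [([348.0, 118.0, 380.0, 154.0], 0.5)]
1.1 [0.27112765 0.56315711 0.23875082] [ 2.22484008e-01  9.74936338e-01  4.83995701e-05 -6.29453919e-06] 1.0040313977250481 0.0187
```

View pics/a.png

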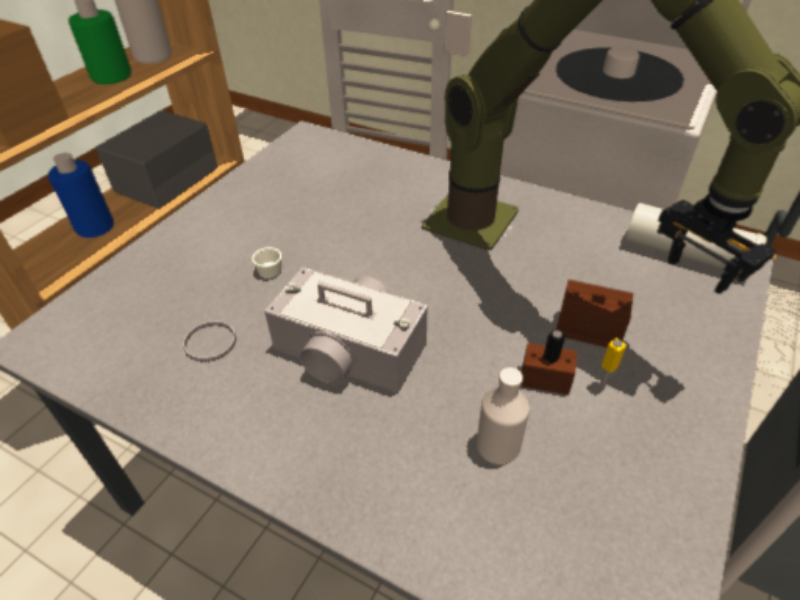

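View pics/b.png

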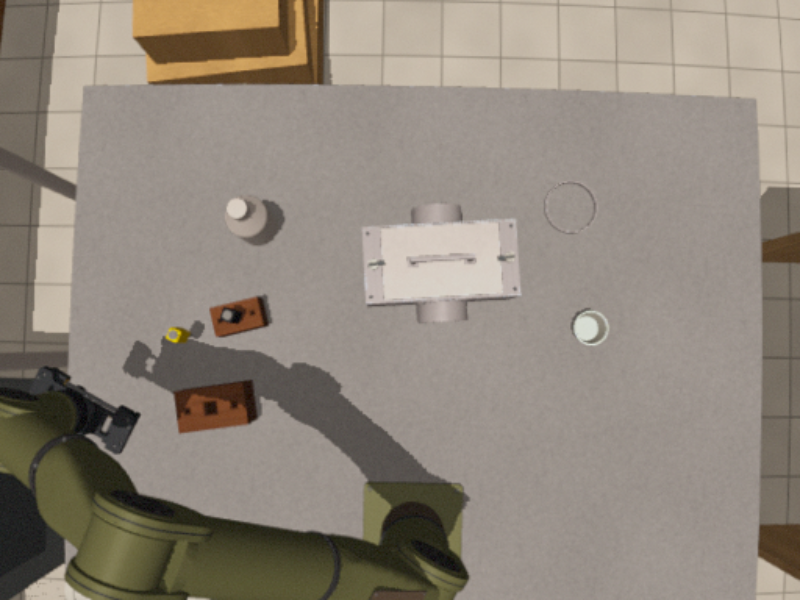

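The black driver stands in the small stand (scene 553,350, top 233,316). The look-alikes are the yellow driver (scene 614,355, top 177,335) and the bigger stand (scene 597,313, top 215,405). The box is at top (440,262). Next I'll check the choice in a close crop.

```bash
python3 - <<'E'
from h import *
t=snap("top");s=snap("scene")
def crop(im,x0,y0,w,h,W,H): return cv2.resize(im[y0:y0+h,x0:x0+w],(W,H),interpolation=cv2.INTER_CUBIC)
a=np.hstack([crop(t,125,180,50,50,400,300)[:, :],crop(s,325,190,80,60,400,300)])
b=np.hstack([crop(t,228,150,32,24,400,300),crop(t,308,150,32,24,400,300)])
cv2.imwrite("pics/c.png",cv2.cvtColor(np.vstack([a,b]),cv2.COLOR_RGB2BGR))
# same crops of 'top' box
for n in("top","scene"):
    for q in("stand","driver","cassette","lint_box","clip_r_slot","clip_l_slot"):
        for d in r.masks_of(n,q)[:3]:
            m=d["region"].astype(np.uint8); c=max(cv2.findContours(m,0,2)[0],key=cv2.contourArea)
            print(n,q,round(d["p"],2),np.round(d["bbox"]),m.sum(),"poly",cv2.boxPoints(cv2.minAreaRect(c)).round(1).tolist())
E
```

```text
top stand 0.77 [133. 192. 174. 215.] 595 poly [[133.39999389648438, 196.60000610351562], [167.3000030517578, 188.1999969482422], [172.39999389648438, 208.39999389648438], [138.5, 216.89999389648438]]
top stand 0.74 [111. 243. 166. 280.] 1474 poly [[109.69999694824219, 248.1999969482422], [161.6999969482422, 242.0], [165.10000610351562, 271.1000061035156], [113.0999984741211, 277.20001220703125]]
top driver 0.73 [103. 218. 122. 256.] 245 poly [[99.19999694824219, 252.60000610351562], [117.0, 217.0], [125.80000305175781, 221.39999389648438], [108.0, 257.0]]
top cassette 0.75 [246. 142. 320. 192.] 3544 poly [[242.39999389648438, 143.8000030517578], [319.79998779296875, 141.39999389648438], [321.20001220703125, 188.89999389648438], [243.89999389648438, 191.1999969482422]]
top cassette 0.56 [140. 196. 152. 209.] 122 poly [[141.0, 196.0], [154.0, 196.0], [154.0, 206.0], [141.0, 206.0]]
top lint_box 0.9 [231. 130. 334. 207.] 2227 poly [[230.89999389648438, 146.39999389648438], [330.3999938964844, 140.1999969482422], [334.29998779296875, 202.8000030517578], [234.6999969482422, 209.0]]
scene 
[... 457 characters left out ...]
[401.5, 238.5]]
scene driver 0.66 [347. 209. 360. 231.] 194 poly [[347.0, 230.0], [351.0, 209.8000030517578], [361.3999938964844, 211.89999389648438], [357.3999938964844, 232.10000610351562]]
scene cassette 0.94 [178. 174. 262. 221.] 2166 poly [[179.6999969482422, 202.5], [189.5, 169.6999969482422], [260.20001220703125, 190.89999389648438], [250.39999389648438, 223.6999969482422]]
scene lint_box 0.6 [171. 172. 274. 250.] 3456 poly [[160.60000610351562, 229.3000030517578], [179.5, 166.3000030517578], [278.6000061035156, 196.1999969482422], [259.6000061035156, 259.20001220703125]]
scene lint_box 0.19 [183. 182. 192. 188.] 40 poly [[183.0, 181.0], [191.0, 181.0], [191.0, 186.0], [183.0, 186.0]]
```

View pics/c.png

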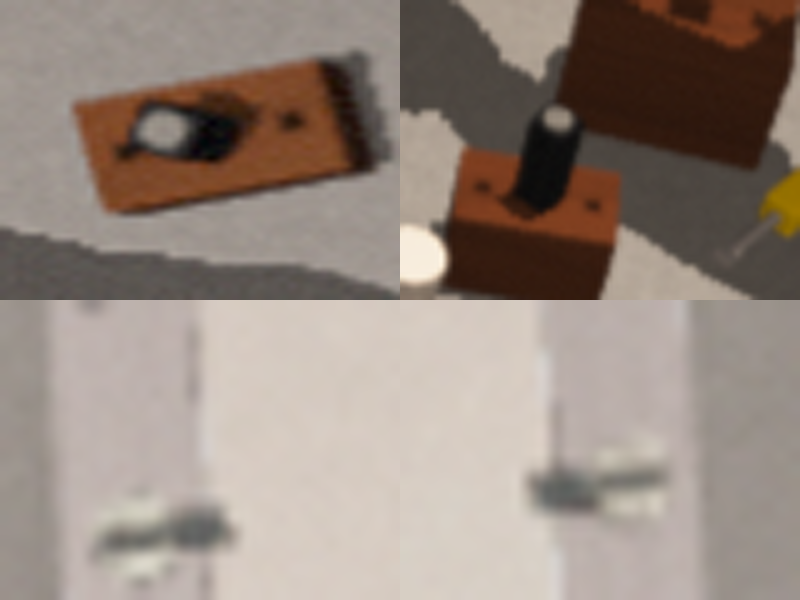

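The crop confirms it: the black driver is in the small stand (middle hole at top (148,203)). Both clip wings overlap the lid. The screw heads are at top (238,168) and (326,164).

```bash
cat > fit.py <<'E'
from h import *
from scipy.optimize import least_squares
def rect(hx,hy,z): return np.array([[hx,hy,z],[hx,-hy,z],[-hx,-hy,z],[-hx,hy,z]])
def place(p,P):
    c,s=np.cos(p[2]),np.sin(p[2]); return np.c_[P[:,0]*c-P[:,1]*s+p[0],P[:,0]*s+P[:,1]*c+p[1],P[:,2]]
def quad(mask8,U):
    c=max(cv2.findContours(mask8,0,1)[0],key=cv2.contourArea); h=cv2.convexHull(c)
    for e in np.linspace(.005,.1,60):
        a=cv2.approxPolyDP(h,e*cv2.arcLength(h,True),True)
        if len(a)<=4: break
    # refine: line fit on hull-near contour points for each side
    a=a.reshape(-1,2).astype(float); pts=h.reshape(-1,2).astype(float); c=c.reshape(-1,2).astype(float)
    L=[]
    for i in range(4):
        p,q=a[i],a[(i+1)%4]; d=(q-p)/np.linalg.norm(q-p); n=np.array([-d[1],d[0]]); t=(c-p)@d/np.linalg.norm(q-p); k=(abs((c-p)@n)<.6*U)&(t>.1)&(t<.9)
        vx,vy,x0,y0=cv2.fitLine(c[k].astype(np.float32),cv2.DIST_HUBER,0,.01,.01).ravel(); L.append(np.cross([x0,y0,1],[x0+vx,y0+vy,1]))
    o=[]
    for i in range(4):
        x=np.cross(L[i-1],L[i]); o.append(x[:2]/x[2])
    return (np.array(o)+.5)/U-.5
E
cat > go.py <<'E'
from fit import *
ims={n:snap(n) for n in("top","scene")}
U=8
rois={("stand","top"):(128,184,50,36),("stand","scene"):(330,212,45,45),("lid","top"):(236,132,96,70),("lid","scene"):(168,165,112,72)}
tm={}
for (q,n),(x,y,w,h) in rois.items():
    im=ims[n][y:y+h,x:x+w].astype(np.float32); g=cv2.resize(im,None,fx=U,fy=U,interpolation=cv2.INTER_CUBIC)
    if q=="stand": m=((g[...,0]>105)&(g[...,0]-g[...,2]>45)).astype(np.uint8)
    else:
        v=g[...,1]; th,_=cv2.threshold(np.clip(v,0,255).astype(np.uint8),0,255,cv2.THRESH_OTSU); print(th); th={"top":192,"scene":0}[n] or th; m=(v>th).astype(np.uint8)
    m=cv2.morphologyEx(m,cv2.MORPH_OPEN,np.ones((9,9),np.uint8))
    cv2.imwrite(f"pics/m_{q}_{n}.png",m*255)
    Q=quad(m,U)+[x,y]; tm[q,n]=Q
    print(q,n,Q.round(1).tolist())
for q,P in(("stand",rect(.03,.05,.07)),("lid",rect(.07,.115,.123))):
    for ns in(("top",),("scene",),("top","scene")):
        def f(p):
            e=[]
            for n in ns:
                u=proj(n,place(p,P)); D=[np.roll(tm[q,n][::s],k,0)-u for k in range(4) for s in(1,-1)]
                e.append(min(D,key=lambda d:(d**2).sum()).ravel())
            return np.concatenate(e)
        c0=at_z("top",tm[q,"top"].mean(0)[None],P[0,2])[0]
        S=min((least_squares(f,[c0[0],c0[1],a],x_scale=[.01,.01,.1],diff_step=1e-4) for a in(-1,-.4,.01,.4,1)),key=lambda s:s.cost)
        print(q,ns,S.x.round(4),"rms px",np.sqrt((S.fun**2).mean()).round(2))
E
python3 go.py; python3 - <<'E'
from h import *
a=cv2.imread("pics/m_lid_top.png");b=cv2.imread("pics/m_lid_scene.png");c=cv2.imread("pics/m_stand_top.png");d=cv2.imread("pics/m_stand_scene.png")
z=lambda i:cv2.resize(i,(400,300))
cv2.imwrite("pics/m.png",np.vstack([np.hstack([z(a),z(b)]),np.hstack([z(c),z(d)])]))
E
```

```text
stand top [[163.3, 189.6], [167.8, 207.5], [137.5, 214.7], [133.5, 196.8]]
stand scene [[368.2, 224.3], [368.2, 238.2], [349.6, 235.1], [361.0, 223.0]]
170.0
lid top [[317.9, 142.3], [321.0, 187.0], [245.7, 191.9], [243.6, 145.8]]
137.0
lid scene [[279.4, 164.6], [279.4, 236.4], [167.6, 236.4], [167.6, 164.6]]
stand ('top',) [0.4397 0.3665 0.2574] rms px 0.28
stand ('scene',) [0.4299 0.3924 1.6378] rms px 4.62
stand ('top', 'scene') [0.436  0.38   0.2254] rms px 6.1
lid ('top',) [ 0.5534 -0.0423  0.0755] rms px 0.51
lid ('scene',) [ 0.5779 -0.0196  0.5292] rms px 19.92
lid ('top', 'scene') [ 0.5605 -0.0347  0.3159] rms px 16.15
```

View pics/m.png

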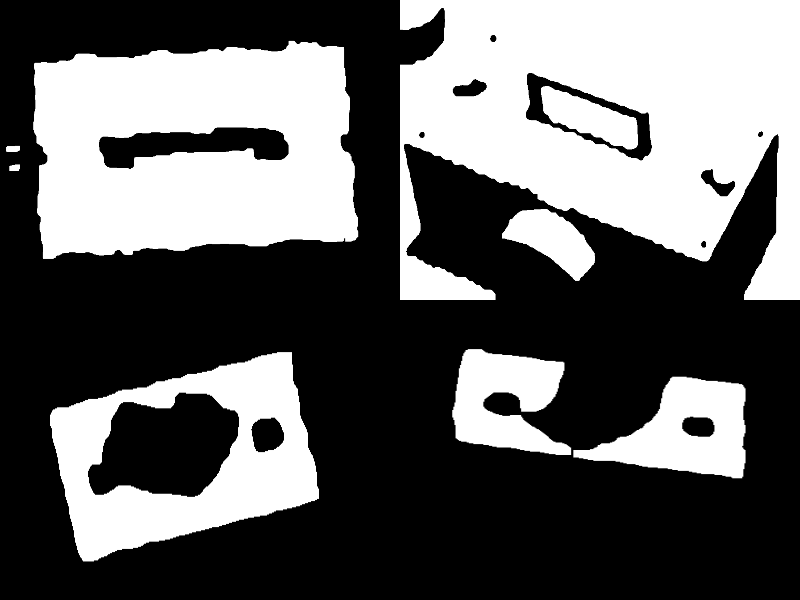

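```bash
sed -i 's/"scene":0}\[n\] or th/"scene":TH}[n]/; s/print(th);//; s/^U=8/U=8; import sys; TH=float(sys.argv[1])/' go.py
sed -i 's/    c=max(cv2.findContours(mask8,0,1)\[0\],key=cv2.contourArea); h/    c=np.vstack([k for k in cv2.findContours(mask8,0,1)[0] if cv2.contourArea(k)>30*U*U]); h/' fit.py
python3 -c "
from h import *
s=snap('scene'); cs=at_z('top',[[282,166]],.123)[0]
for y in (-.14,-.11,-.06): 
  X=np.array([.5534,-.0423,.123])+[-y*np.sin(.0755)+.05,y,0]; u=proj('scene',X)[0].round().astype(int); print(y,u,s[u[1],u[0]])
"
for t in 185 200; do python3 go.py $t; done
```

```text
-0.14 [175 194] [209 190 176]
-0.11 [183 196] [238 227 208]
-0.06 [197 201] [241 230 212]
stand top [[163.3, 189.6], [167.7, 207.4], [137.5, 214.8], [133.5, 196.8]]
stand scene [[368.3, 238.3], [335.7, 232.6], [336.4, 219.0], [368.1, 224.3]]
lid top [[317.9, 142.5], [321.0, 187.0], [245.6, 191.7], [243.6, 145.7]]
lid scene [[-1189.2, -254.4], [185.0, 203.7], [173.3, 193.6], [197.6, 171.9]]
stand ('top',) [0.4397 0.3665 0.2588] rms px 0.28
stand ('scene',) [0.44   0.3641 0.2793] rms px 0.34
stand ('top', 'scene') [0.4398 0.3653 0.2675] rms px 0.43
lid ('top',) [ 0.5534 -0.0423  0.0727] rms px 0.53
stand top [[163.3, 189.6], [167.7, 207.4], [137.5, 214.8], [133.5, 196.8]]
stand scene [[368.2, 238.3], [335.7, 232.6], [336.4, 219.0], [368.2, 224.3]]
lid top [[317.9, 142.6], [321.0, 187.3], [245.7, 191.8], [243.6, 145.7]]
lid scene [[178.7, 199.8], [200.6, 173.2], [260.7, 191.5], [243.5, 222.2]]
stand ('top',) [0.4396 0.3665 0.2596] rms px 0.28
stand ('scene',) [0.44   0.3641 0.2773] rms px 0.32
stand ('top', 'scene') [0.4398 0.3652 0.267 ] rms px 0.42
lid ('top',) [ 0.553  -0.0423  0.071
[... 1571 characters left out ...]
^^^^^^^^^^^^^^^^^^^^
                             mf)
                             ^^^
    df = [f_eval - f0 for f_eval in f_evals]
                                    ^^^^^^^
    f = np.atleast_1d(self.fun(x, *self.args, **self.kwargs))
                      ~~~~~~~~^^^^^^^^^^^^^^^^^^^^^^^^^^^^^^
    return np.atleast_1d(self.fun(x))
                         ~~~~~~~~^^^
    return self.f(x, *self.args, **self.kwargs)
           ~~~~~~^^^^^^^^^^^^^^^^^^^^^^^^^^^^^^
  File "go.py", line 20, in f
    u=proj(n,place(p,P)); D=[np.roll(tm[q,n][::s],k,0)-u for k in range(4) for s in(1,-1)]
  File "h.py", line 15, in proj
    c=r.camera_info(n)
ValueError: time passes only in moves, steps and waits
```

```bash
python3 - <<'E'
from h import *
print("cap",at_z("top",[[144.3,201.2]],.14).round(4),at_z("scene",[[355.9,213.5]],.14).round(4))
print("heads",at_z("top",[[238.3,168.5],[325.8,163.9]],.134).round(4))
for n,pts in(("clipL",[(100,245),(225,225)]),("clipR",[(265,170),(140,195)])):
    x0=228 if n=="clipL" else 308
    p=at_z("top",[[x0+a/12.5-.5,150+b/12.5-.5] for a,b in pts],.132); d=p[1]-p[0]; print(n,np.degrees(np.arctan2(d[1],d[0])))
s=r.get_state();R=[2*s["eef_rot"][0]**2-1];print(s["clock"],s["tool_pos"],s["q"])
E
```

```text
cap [[0.4399 0.3691 0.14  ]] [[0.441  0.3648 0.14  ]]
heads [[ 0.5439  0.0895  0.134 ]
 [ 0.563  -0.1727  0.134 ]]
clipL -79.787190214771
clipR 102.53522678782512
2.15 [0.27116639 0.56315369 0.23876709] [-1.08819827  0.68907359 -0.19460878  1.56527136  0.15730171  0.90250766
 -0.21511199]
```

```bash
python3 -m jog '[{"wz":-0.061,"dx":0.096,"dy":-0.112,"hand":0},{"wz":-0.061,"dx":0.096,"dy":-0.112,"hand":0},{"wz":-0.061,"dx":0.096,"dy":-0.112,"hand":0},{"wz":-0.061,"dx":0.096,"dy":-0.112,"hand":0},{"wz":-0.061,"dx":0.096,"dy":-0.112,"hand":0}]'; python3 -m jog '[{"wz":-0.061,"dx":0.096,"dy":-0.112,"hand":0},{"wz":-0.061,"dx":0.096,"dy":-0.112,"hand":0},{"hand":0},{"hand":0}]'; cat > st.py <<'E'
from h import *
from scipy.spatial.transform import Rotation as Ro
s=r.get_state();M=Ro.from_quat(s["eef_rot"]).as_matrix()
print("t",round(s["clock"],2),"pos",np.round(s["tool_pos"],4),"yaw_y",round(np.degrees(np.arctan2(M[1,1],M[0,1])),2),"tilt",M[:2,2].round(3),"F",np.round(s["contact_force"],1),"M",np.round(s["moment"],2),"op",round(s["opening"]*88,1),"ff",np.round(s["finger_force"],1),"q7",round(s["q"][6],2))
E
python3 st.py
```

```text
t 2.15 pos [0.2712 0.5632 0.2388] yaw_y 64.29 tilt [0. 0.] F [ 0.4 -0.9 -0.3] M [-0.03  0.08  0.01] op 88.1 ff 0.0 q7 -0.22invalid input
invalid input
```

```bash
python3 -m jog '[{"wx":0,"wy":0,"wz":-0.061,"dx":0.096,"dy":-0.112,"dz":0,"hand":0},{"wx":0,"wy":0,"wz":-0.061,"dx":0.096,"dy":-0.112,"dz":0,"hand":0},{"wx":0,"wy":0,"wz":-0.061,"dx":0.096,"dy":-0.112,"dz":0,"hand":0},{"wx":0,"wy":0,"wz":-0.061,"dx":0.096,"dy":-0.112,"dz":0,"hand":0},{"wx":0,"wy":0,"wz":-0.061,"dx":0.096,"dy":-0.112,"dz":0,"hand":0}]'; python3 st.py
```

```text
clock: 2.57
tool_pos: [0.3921, 0.4218, 0.2389]
eef_rot: [0.507, 0.862, 0.0, 0.0]
contact_force: [0.2, 0.5, -0.3]
opening: 1.002
finger_force: 0.0
t 2.57 pos [0.3921 0.4218 0.2389] yaw_y 29.01 tilt [0. 0.] F [ 0.2  0.5 -0.3] M [ 0.02 -0.   -0.04] op 88.2 ff 0.0 q7 -0.43
```

```bash
python3 -m jog '[{"wx":0,"wy":0,"wz":-0.06,"dx":0.096,"dy":-0.11,"dz":0,"hand":0},{"wx":0,"wy":0,"wz":-0.06,"dx":0.096,"dy":-0.11,"dz":0,"hand":0},{"wx":0,"wy":0,"wz":0,"dx":0,"dy":0,"dz":-0.11,"hand":0},{"wx":0,"wy":0,"wz":0,"dx":0,"dy":0,"dz":0,"hand":0},{"wx":0,"wy":0,"wz":0,"dx":0,"dy":0,"dz":0,"hand":0}]' >/dev/null; python3 st.py; python3 - <<'E'
from h import *
t=snap("top");s=snap("scene")
a=[cv2.resize(i,(400,400),interpolation=cv2.INTER_CUBIC) for i in(t[160:240,110:190],s[160:240,320:400])]
cv2.imwrite("pics/d.png",cv2.cvtColor(np.hstack(a),cv2.COLOR_RGB2BGR))
p=r.get_state()["tool_pos"]; print(proj("top",[p]),proj("scene",[p,[.440,.3665,.14]]))
E
```

```text
t 2.98 pos [0.4383 0.3679 0.2106] yaw_y 15.61 tilt [-0.002 -0.001] F [-1.1 -0.1  0.4] M [-0.04  0.07 -0.05] op 87.8 ff 0.0 q7 -0.49
[[137.92855191 200.75245499]] [[362.1367369  196.47661998]
 [356.56734963 213.47825081]]
```

View pics/d.png

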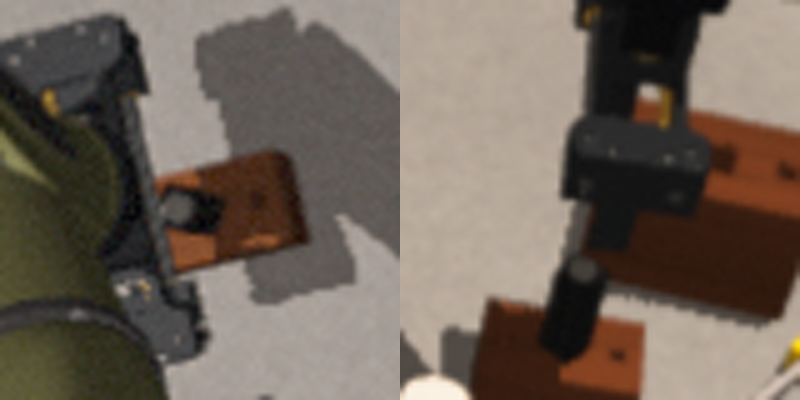

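The hand is over the black driver and the fingers straddle it along x: cap at crop (180,208) in top, (580,268) in scene. Going down.

```bash
python3 -m jog '[{"wx":0,"wy":0,"wz":0,"dx":0.004,"dy":-0.004,"dz":-0.14,"hand":0},{"wx":0,"wy":0,"wz":0,"dx":0,"dy":0,"dz":-0.14,"hand":0},{"wx":0,"wy":0,"wz":0,"dx":0,"dy":0,"dz":-0.14,"hand":0},{"wx":0,"wy":0,"wz":0,"dx":0,"dy":0,"dz":-0.08,"hand":0},{"wx":0,"wy":0,"wz":0,"dx":0,"dy":0,"dz":0,"hand":0}]' >/dev/null; python3 st.py
python3 -m jog '[{"wx":0,"wy":0,"wz":0,"dx":0,"dy":0,"dz":0,"hand":1},{"wx":0,"wy":0,"wz":0,"dx":0,"dy":0,"dz":0,"hand":1},{"wx":0,"wy":0,"wz":0,"dx":0,"dy":0,"dz":0,"hand":1},{"wx":0,"wy":0,"wz":0,"dx":0,"dy":0,"dz":0,"hand":1},{"wx":0,"wy":0,"wz":0,"dx":0,"dy":0,"dz":0,"hand":1}]' 30 >/dev/null; python3 st.py
```

```text
t 3.5 pos [0.4374 0.3672 0.0832] yaw_y 15.75 tilt [-0.005 -0.003] F [-1.2 -0.5 -0.4] M [-0.05  0.09  0.01] op 87.5 ff 0.0 q7 -0.49
t 3.92 pos [0.4408 0.3678 0.0876] yaw_y 15.59 tilt [0.002 0.002] F [ 0.   0.2 -0.2] M [-0.04 -0.01  0.02] op 57.0 ff 0.0 q7 -0.49
```

```bash
python3 -m jog '[{"wx":0,"wy":0,"wz":0,"dx":0,"dy":0,"dz":0,"hand":1},{"wx":0,"wy":0,"wz":0,"dx":0,"dy":0,"dz":0,"hand":1},{"wx":0,"wy":0,"wz":0,"dx":0,"dy":0,"dz":0,"hand":1},{"wx":0,"wy":0,"wz":0,"dx":0,"dy":0,"dz":0,"hand":1},{"wx":0,"wy":0,"wz":0,"dx":0,"dy":0,"dz":0,"hand":1}]' 30 >/dev/null; python3 st.py
python3 -m jog '[{"wx":0,"wy":0,"wz":0,"dx":0,"dy":0,"dz":0,"hand":1},{"wx":0,"wy":0,"wz":0,"dx":0,"dy":0,"dz":0,"hand":1},{"wx":0,"wy":0,"wz":0,"dx":0,"dy":0,"dz":0,"hand":1}]' 30 >/dev/null; python3 st.py
```

```text
t 4.33 pos [0.4403 0.3672 0.0864] yaw_y 15.58 tilt [0. 0.] F [-0.6  0.4  3.1] M [-0.08  0.08  0.04] op 33.7 ff 30.0 q7 -0.49
t 4.58 pos [0.4402 0.3672 0.0864] yaw_y 15.58 tilt [0. 0.] F [-0.2 -0.6  3.6] M [-0.09  0.13 -0.03] op 33.8 ff 30.0 q7 -0.49
```

The opening of 33.7 mm shows that the 26 mm handle is held askew by about 21°. I'll work out its yaw from the first close crop.

```bash
python3 - <<'E'
from h import *
im=cv2.imread("pics/a.png")
p=at_z("scene",[[325+(a-400)/5-.5,190+b/5-.5] for a,b in((515,195),(545,212),(572,190))],.07)
print(p.round(4)); 
for d in np.diff(p,axis=0): print(np.linalg.norm(d),np.degrees(np.arctan2(d[1],d[0])))
# silhouette fit from first scene/top images (800x600 versions)
from fit import place
from scipy.optimize import minimize
sc=cv2.imread("pics/a.png");tp=cv2.imread("pics/b.png")
S=800/512
cam={n:r.camera_info(n) for n in("scene","top")}
def pj(n,X):
    c=cam[n];return cv2.projectPoints(X.reshape(-1,1,3),cv2.Rodrigues(np.array(c["R"]))[0],np.array(c["t"],float),np.array(c["mtx"]),np.array([c["k1"],0,0,0.]))[0].reshape(-1,2)
roi={"scene":(535,320,40,52),"top":(210,295,45,35)}
B=np.array([[a,b,z] for a in(-.013,.013) for b in(-.013,.013) for z in(.07,.14)])
ob={}
for n,im in(("scene",sc),("top",tp)):
    x,y,w,h=roi[n]; g=cv2.resize(im[y:y+h,x:x+w],None,fx=4,fy=4,interpolation=cv2.INTER_CUBIC).astype(int)
    m=(g[...,2]<62); 
    if n=="scene": pass
    ob[n]=m; print(n,m.sum()/16/S/S)
def cost(n,x,y,a):
    X,Y,w,h=roi[n]; u=((pj(n,place((x,y,a),B))+.5)*S-.5-[X,Y]+.5)*4-.5
    m=np.zeros(ob[n].shape,np.uint8); cv2.fillConvexPoly(m,cv2.convexHull(u.round().astype(np.int32)),1)
    return (m.astype(bool)^ob[n]).sum()
for n in ob:
    o=[]
    for deg in range(-30,60,6):
        o.append((deg,min(cost(n,.440+i*.001,.3665+j*.001,np.radians(deg)) for i in range(-6,7) for j in range(-6,7))))
    print(n,o)
E
```

```text
[[0.447  0.3517 0.07  ]
 [0.4516 0.3728 0.07  ]
 [0.4263 0.382  0.07  ]]
0.021525353951688572 77.86559194494681
0.026891385105560498 160.05229642015618
scene 323.712
top 66.176
scene [(-30, np.int64(7517)), (-24, np.int64(7388)), (-18, np.int64(7230)), (-12, np.int64(7106)), (-6, np.int64(6988)), (0, np.int64(7159)), (6, np.int64(7605)), (12, np.int64(7675)), (18, np.int64(7368)), (24, np.int64(7398)), (30, np.int64(7448)), (36, np.int64(7604)), (42, np.int64(7666)), (48, np.int64(7683)), (54, np.int64(7632))]
top [(-30, np.int64(3071)), (-24, np.int64(2964)), (-18, np.int64(2727)), (-12, np.int64(2531)), (-6, np.int64(2519)), (0, np.int64(2716)), (6, np.int64(2918)), (12, np.int64(3102)), (18, np.int64(3234)), (24, np.int64(3244)), (30, np.int64(3336)), (36, np.int64(3335)), (42, np.int64(3267)), (48, np.int64(3179)), (54, np.int64(3161))]
```

Both views give about −7°, which agrees with 15.6 − 21 ≈ −6°. I'll open, turn −21.5° and grip again.

```bash
python3 -m jog '[{"wx":0,"wy":0,"wz":0,"dx":0,"dy":0,"dz":0,"hand":0.4},{"wx":0,"wy":0,"wz":0,"dx":0,"dy":0,"dz":0,"hand":0.4},{"wx":0,"wy":0,"wz":0,"dx":0,"dy":0,"dz":0,"hand":0.4},{"wx":0,"wy":0,"wz":0,"dx":0,"dy":0,"dz":0,"hand":0.4}]' >/dev/null; python3 st.py
python3 -m jog '[{"wx":0,"wy":0,"wz":-0.0615,"dx":0,"dy":0,"dz":0,"hand":0.4},{"wx":0,"wy":0,"wz":-0.0615,"dx":0,"dy":0,"dz":0,"hand":0.4},{"wx":0,"wy":0,"wz":-0.0615,"dx":0,"dy":0,"dz":0,"hand":0.4},{"wx":0,"wy":0,"wz":0,"dx":0,"dy":0,"dz":0,"hand":1},{"wx":0,"wy":0,"wz":0,"dx":0,"dy":0,"dz":0,"hand":1}]' 30 >/dev/null; python3 st.py
python3 -m jog '[{"wx":0,"wy":0,"wz":0,"dx":0,"dy":0,"dz":0,"hand":1},{"wx":0,"wy":0,"wz":0,"dx":0,"dy":0,"dz":0,"hand":1},{"wx":0,"wy":0,"wz":0,"dx":0,"dy":0,"dz":0,"hand":1},{"wx":0,"wy":0,"wz":0,"dx":0,"dy":0,"dz":0,"hand":1},{"wx":0,"wy":0,"wz":0,"dx":0,"dy":0,"dz":0,"hand":1}]' 30 >/dev/null; python3 st.py
```

```text
t 4.92 pos [0.44   0.3671 0.086 ] yaw_y 15.59 tilt [-0. -0.] F [-0.3  0.1 -0.4] M [-0.04  0.03  0.01] op 52.6 ff 0.0 q7 -0.49
t 5.33 pos [0.44   0.3672 0.0861] yaw_y -5.35 tilt [ 0. -0.] F [-0.6  0.2 -0.5] M [-0.04  0.04 -0.02] op 41.6 ff 0.0 q7 -0.71
t 5.75 pos [0.4402 0.3671 0.0862] yaw_y -5.53 tilt [-0.  0.] F [-0.5  0.6 -0.5] M [-0.07  0.07  0.04] op 26.6 ff 28.5 q7 -0.72
```

```bash
python3 -m jog '[{"wx":0,"wy":0,"wz":0,"dx":0,"dy":0,"dz":0.08,"hand":1},{"wx":0,"wy":0,"wz":0,"dx":0,"dy":0,"dz":0.14,"hand":1},{"wx":0,"wy":0,"wz":0,"dx":0,"dy":0,"dz":0.15,"hand":1},{"wx":0,"wy":0,"wz":0,"dx":0,"dy":0,"dz":0.15,"hand":1},{"wx":0,"wy":0,"wz":0,"dx":0,"dy":0,"dz":0.08,"hand":1}]' 40 >/dev/null; python3 st.py
python3 -m jog '[{"wx":0,"wy":0,"wz":0,"dx":0.052,"dy":-0.139,"dz":0,"hand":1},{"wx":0,"wy":0,"wz":0,"dx":0.052,"dy":-0.139,"dz":0,"hand":1},{"wx":0,"wy":0,"wz":0,"dx":0.052,"dy":-0.139,"dz":0,"hand":1},{"wx":0,"wy":0,"wz":0,"dx":0.052,"dy":-0.139,"dz":0,"hand":1},{"wx":0,"wy":0,"wz":0,"dx":0.052,"dy":-0.139,"dz":0,"hand":1}]' >/dev/null; python3 st.py
python3 -m jog '[{"wx":0,"wy":0,"wz":0,"dx":0.052,"dy":-0.139,"dz":0,"hand":1},{"wx":0,"wy":0,"wz":0,"dx":0.052,"dy":-0.139,"dz":0,"hand":1},{"wx":0,"wy":0,"wz":0,"dx":0.052,"dy":-0.139,"dz":0,"hand":1},{"wx":0,"wy":0,"wz":0,"dx":0,"dy":0,"dz":0,"hand":1},{"wx":0,"wy":0,"wz":0,"dx":0,"dy":0,"dz":0,"hand":1}]' >/dev/null; python3 st.py
python3 - <<'E'
from h import *
s=snap("scene");p=r.get_state()["tool_pos"]; tip=p+[0,0,.0187-.095]
print(tip,proj("scene",[tip,[.5439,.0875,.134],tip+[0,0,.06]]),proj("top",[tip]))
i=s[150:230,190:290]
cv2.imwrite("pics/e.png",cv2.cvtColor(cv2.resize(i,(750,600),interpolation=cv2.INTER_CUBIC),cv2.COLOR_RGB2BGR))
E
```

```text
t 6.17 pos [0.4415 0.3678 0.2403] yaw_y -5.56 tilt [0.004 0.003] F [ 0.7 -0.1 -1. ] M [-0.03 -0.01 -0.01] op 26.3 ff 38.1 q7 -0.75
t 6.58 pos [0.5053 0.1916 0.2363] yaw_y -5.51 tilt [-0. -0.] F [ 0.9  0.9 -1.5] M [-0.05 -0.02 -0.03] op 26.6 ff 38.1 q7 -0.44
t 7.0 pos [0.5446 0.0857 0.2362] yaw_y -5.89 tilt [ 0.    -0.001] F [ 0.4  0.7 -0.6] M [0.06 0.11 0.04] op 26.5 ff 38.1 q7 -0.25
[0.54401348 0.08843722 0.15980095] [[258.71526805 199.74795324]
 [258.54743799 205.5084741 ]
 [258.51755403 185.32209815]] [[238.37691089 167.49580781]]
```

View pics/e.png

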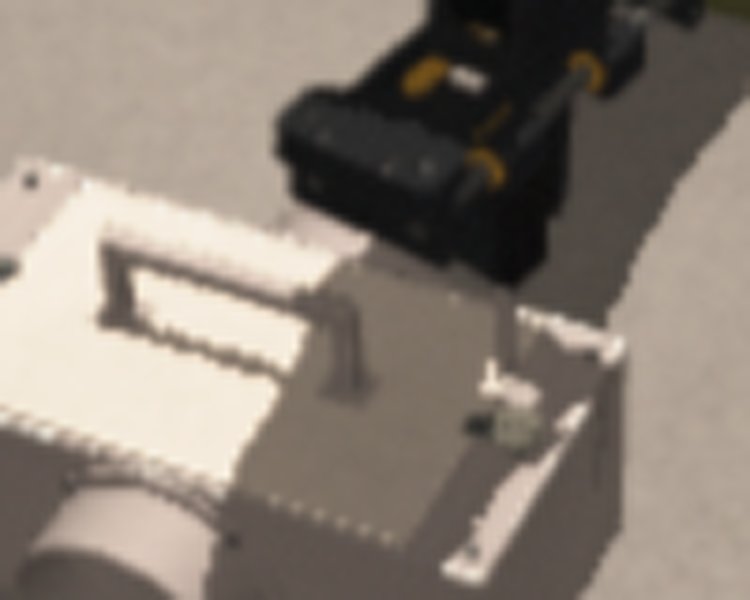

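The shank is visible at crop x≈508 and ends near y 370, just above the left screw head (517,425). The blade's orientation isn't clear, so I'll turn the driver edge-on to the camera over the plain counter.

```bash
python3 -m jog '[{"wx":0,"wy":0,"wz":0.059,"dx":0,"dy":0.08,"dz":0,"hand":1},{"wx":0,"wy":0,"wz":0.059,"dx":0,"dy":0.08,"dz":0,"hand":1},{"wx":0,"wy":0,"wz":0.059,"dx":0,"dy":0.08,"dz":0,"hand":1},{"wx":0,"wy":0,"wz":0.059,"dx":0,"dy":0.08,"dz":0,"hand":1},{"wx":0,"wy":0,"wz":0.059,"dx":0,"dy":0.08,"dz":0,"hand":1}]' >/dev/null; 
python3 -m jog '[{"wx":0,"wy":0,"wz":0,"dx":0,"dy":0,"dz":0,"hand":1},{"wx":0,"wy":0,"wz":0,"dx":0,"dy":0,"dz":0,"hand":1},{"wx":0,"wy":0,"wz":0,"dx":0,"dy":0,"dz":0,"hand":1}]' >/dev/null; python3 st.py
python3 - <<'E'
from h import *
s=snap("scene");p=r.get_state()["tool_pos"]; tip=p+[0,0,.0187-.095]
u=proj("scene",[tip])[0];print(u); x,y=u.round().astype(int)
i=s[y-30:y+15,x-30:x+30]
cv2.imwrite("pics/f.png",cv2.cvtColor(cv2.resize(i,(720,540),interpolation=cv2.INTER_CUBIC),cv2.COLOR_RGB2BGR)); print(x-30,y-30)
E
```

```text
t 7.72 pos [0.5435 0.1892 0.236 ] yaw_y 28.23 tilt [-0.001 -0.001] F [ 0.  -1.1 -1. ] M [-0.08  0.03  0.01] op 26.3 ff 38.1 q7 0.04
[288.46284488 210.91788679]
258 181
```

View pics/f.png

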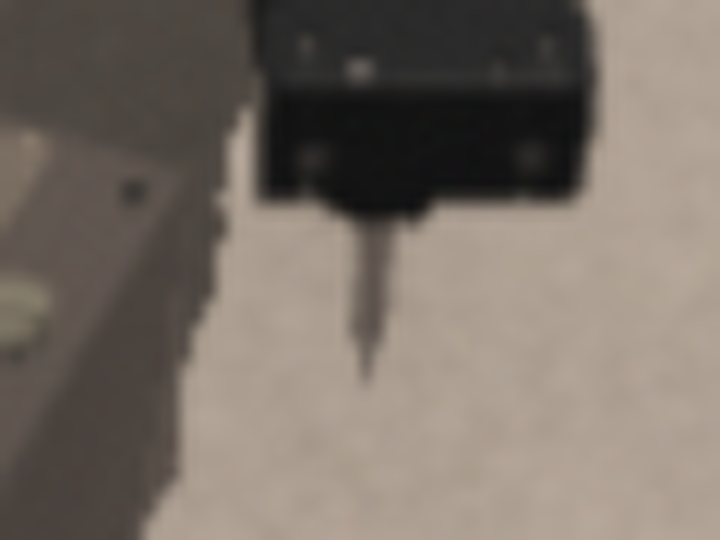

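Edge-on the blade shows thin (crop (365,380)), so its width runs along the closing direction, the tool's y. I'll turn it to the left slot's direction (−80°) and hover over the screw.

```bash
for k in 1; do python3 -m jog '[{"wx":0,"wy":0,"wz":-0.059,"dx":0,"dy":-0.025,"dz":0,"hand":1},{"wx":0,"wy":0,"wz":-0.059,"dx":0,"dy":-0.025,"dz":0,"hand":1},{"wx":0,"wy":0,"wz":-0.059,"dx":0,"dy":-0.025,"dz":0,"hand":1},{"wx":0,"wy":0,"wz":-0.059,"dx":0,"dy":-0.025,"dz":0,"hand":1},{"wx":0,"wy":0,"wz":-0.059,"dx":0,"dy":-0.025,"dz":0,"hand":1}]' 45 >/dev/null; python3 -m jog '[{"wx":0,"wy":0,"wz":-0.059,"dx":0,"dy":-0.025,"dz":0,"hand":1},{"wx":0,"wy":0,"wz":-0.059,"dx":0,"dy":-0.025,"dz":0,"hand":1},{"wx":0,"wy":0,"wz":-0.059,"dx":0,"dy":-0.025,"dz":0,"hand":1},{"wx":0,"wy":0,"wz":-0.059,"dx":0,"dy":-0.025,"dz":0,"hand":1},{"wx":0,"wy":0,"wz":-0.059,"dx":0,"dy":-0.025,"dz":0,"hand":1}]' >/dev/null;  python3 -m jog '[{"wx":0,"wy":0,"wz":-0.059,"dx":0,"dy":-0.025,"dz":0,"hand":1},{"wx":0,"wy":0,"wz":-0.059,"dx":0,"dy":-0.025,"dz":0,"hand":1},{"wx":0,"wy":0,"wz":-0.059,"dx":0,"dy":-0.025,"dz":0,"hand":1},{"wx":0,"wy":0,"wz":-0.059,"dx":0,"dy":-0.025,"dz":0,"hand":1},{"wx":0,"wy":0,"wz":-0.059,"dx":0,"dy":-0.025,"dz":0,"hand":1}]' >/dev/null; done; python3 -m jog '[{"wx":0,"wy":0,"wz":-0.059,"dx":0,"dy":-0.025,"dz":-0.036,"hand":1},{"wx":0,"wy":0,"wz":0,"dx":0,"dy":0,"dz":-0.036,"hand":1},{"wx":0,"wy":0,"wz":0,"dx":0,"dy":0,"dz":0,"hand":1},{"wx":0,"wy":0,"wz":0,"dx":0,"dy":0,"dz":0,"hand":1},{"wx":0,"wy":0,"wz":0,"dx":0,"dy":0,"dz":0,"hand":1}]' >/dev/null; python3 st.py
cat > look.py <<'E'
from h import *
import sys
s=snap("scene");p=r.get_state()["tool_pos"]; tip=p+[0,0,.0187-.095]
print(tip.round(4)); u=proj("scene",[tip,tip+[0,0,.06]]);print(u.round(1)); x,y=u[0].round().astype(int)
i=s[y-24:y+12,x-24:x+24]
l=cv2.resize(i,(768,576),interpolation=cv2.INTER_CUBIC); l=np.clip(l.astype(float)*1.3,0,255).astype(np.uint8)
cv2.imwrite(sys.argv[1],cv2.cvtColor(l,cv2.COLOR_RGB2BGR)); print("crop px=",x-24,y-24,"+c/16-.5")
E
python3 look.py pics/g.png
```

```text
t 9.43 pos [0.5442 0.0895 0.2183] yaw_y -79.81 tilt [-0.  0.] F [ 0.7  0.7 -1.1] M [ 0.01  0.17 -0.  ] op 26.5 ff 43.0 q7 -1.2
[0.5443 0.0895 0.1422]
[[259.  204. ]
 [258.8 189.8]]
crop px= 235 180 +c/16-.5
```

View pics/g.png

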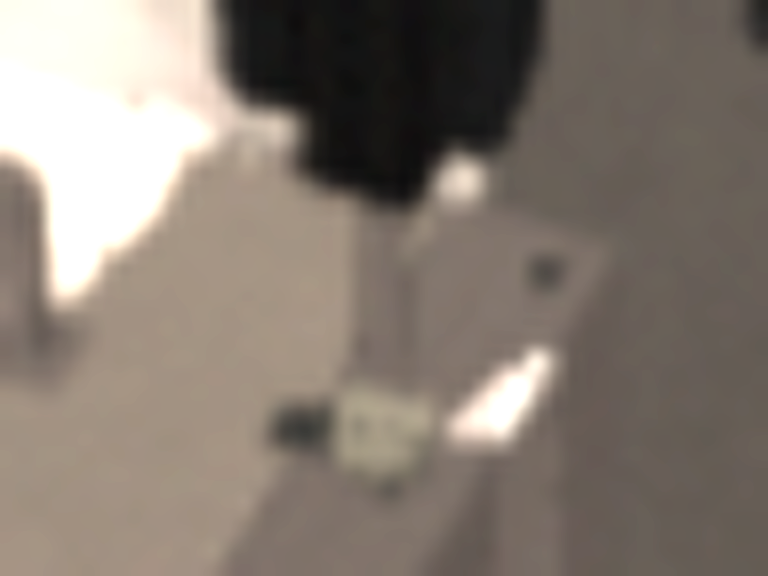

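The shank (crop x 383) stands right above the head's centre (382,428), so I can go down into the slot.

```bash
python3 -m jog '[{"wx":0,"wy":0,"wz":0,"dx":0,"dy":0,"dz":-0.02,"hand":1},{"wx":0,"wy":0,"wz":0,"dx":0,"dy":0,"dz":-0.02,"hand":1},{"wx":0,"wy":0,"wz":0,"dx":0,"dy":0,"dz":-0.012,"hand":1},{"wx":0,"wy":0,"wz":0,"dx":0,"dy":0,"dz":0,"hand":1},{"wx":0,"wy":0,"wz":0,"dx":0,"dy":0,"dz":0,"hand":1}]' >/dev/null; python3 st.py
```

```text
t 9.9 pos [0.5441 0.0892 0.205 ] yaw_y -79.91 tilt [-0. -0.] F [ 0.   0.3 -0.6] M [-0.01  0.13  0.01] op 26.0 ff 43.0 q7 -1.19
```

```bash
python3 -m jog '[{"wx":0,"wy":0,"wz":0.06,"dx":0,"dy":0,"dz":-0.003,"hand":1},{"wx":0,"wy":0,"wz":0.06,"dx":0,"dy":0,"dz":0,"hand":1},{"wx":0,"wy":0,"wz":0.06,"dx":0,"dy":0,"dz":0,"hand":1},{"wx":0,"wy":0,"wz":0.06,"dx":0,"dy":0,"dz":0,"hand":1},{"wx":0,"wy":0,"wz":0,"dx":0,"dy":0,"dz":0,"hand":1}]' >/dev/null; python3 st.py
```

```text
t 10.32 pos [0.5444 0.0892 0.2046] yaw_y -52.26 tilt [0.001 0.001] F [ 1.4 -0.2 -2. ] M [-0.03 -0.07  0.  ] op 26.3 ff 43.1 q7 -0.85
```

```bash
python3 -m jog '[{"wx":0,"wy":0,"wz":0.06,"dx":0,"dy":0,"dz":0,"hand":1},{"wx":0,"wy":0,"wz":0.06,"dx":0,"dy":0,"dz":0,"hand":1},{"wx":0,"wy":0,"wz":0.06,"dx":0,"dy":0,"dz":0,"hand":1},{"wx":0,"wy":0,"wz":0.06,"dx":0,"dy":0,"dz":0,"hand":1}]' >/dev/null; python3 st.py;  python3 -m jog '[{"wx":0,"wy":0,"wz":0.06,"dx":0,"dy":0,"dz":0,"hand":1},{"wx":0,"wy":0,"wz":0.06,"dx":0,"dy":0,"dz":0,"hand":1},{"wx":0,"wy":0,"wz":0.06,"dx":0,"dy":0,"dz":0,"hand":1}]' >/dev/null; python3 st.py
```

```text
t 10.65 pos [0.5444 0.0893 0.2046] yaw_y -24.81 tilt [0.001 0.   ] F [ 0.1  0.4 -2.2] M [ 0.13 -0.04 -0.04] op 26.1 ff 43.1 q7 -0.51
t 10.9 pos [0.5444 0.0894 0.2046] yaw_y -4.18 tilt [0.001 0.   ] F [ 0.3  0.9 -1.3] M [ 0.18 -0.01 -0.04] op 26.5 ff 43.1 q7 -0.25
```

```bash
python3 -m jog '[{"wx":0,"wy":0,"wz":0.05,"dx":0,"dy":0,"dz":0,"hand":1},{"wx":0,"wy":0,"wz":0.05,"dx":0,"dy":0,"dz":0,"hand":1},{"wx":0,"wy":0,"wz":0.02,"dx":0,"dy":0,"dz":0,"hand":1}]' >/dev/null; python3 st.py; python3 - <<'E'
from h import *
s=snap("scene"); i=s[188:224,235:283]
l=np.clip(cv2.resize(i,(768,576),interpolation=cv2.INTER_CUBIC)*1.3,0,255).astype(np.uint8)
cv2.imwrite("pics/i.png",cv2.cvtColor(l,cv2.COLOR_RGB2BGR))
E
```

```text
t 11.15 pos [0.5444 0.0894 0.2045] yaw_y 9.48 tilt [0.    0.001] F [ 0.6  0.7 -1.9] M [ 0.21 -0.07 -0.03] op 26.4 ff 43.1 q7 -0.08
```

View pics/i.png

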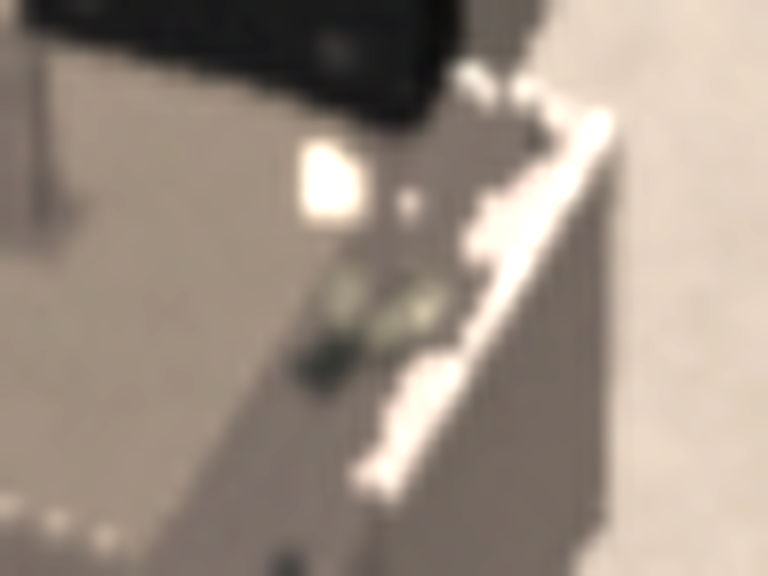

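```bash
python3 - <<'E'
from h import *
c=np.array([.5443,.0893]); h=proj("scene",[[*c,.134]])[0]
for a in(55,65,75,85,90,95):
    t=np.radians(a-85.8); print(a,[(proj("scene",[[*(c+k*np.array([np.cos(t),np.sin(t)])),z]])[0]-h).round(1).tolist() for k,z in((.017,.124),(.017,.128))])
t=np.radians(6-85.8);print("start",[(proj("scene",[[*(c+.017*np.array([np.cos(t),np.sin(t)])),z]])[0]-h).round(1).tolist() for z in(.124,.128)])
E
```

```text
55 [[-4.7, 4.3], [-4.7, 3.4]]
65 [[-4.1, 4.9], [-4.2, 4.0]]
75 [[-3.5, 5.3], [-3.5, 4.4]]
85 [[-2.7, 5.7], [-2.7, 4.8]]
90 [[-2.2, 5.9], [-2.3, 5.0]]
95 [[-1.8, 6.0], [-1.8, 5.1]]
start [[-5.1, 1.0], [-5.2, 0.1]]
```

The wing stands at about 70°, so the driver lags in the flared slot. I'll turn further.

```bash
python3 -m jog '[{"wx":0,"wy":0,"wz":0.06,"dx":0,"dy":0,"dz":-0.002,"hand":1},{"wx":0,"wy":0,"wz":0.06,"dx":0,"dy":0,"dz":0,"hand":1}]' >/dev/null; python3 st.py;python3 -m jog '[{"wx":0,"wy":0,"wz":0.05,"dx":0,"dy":0,"dz":0,"hand":1}]' >/dev/null; python3 st.py; python3 - <<'E'
from h import *
s=snap("scene"); i=s[188:224,235:283]
l=np.clip(cv2.resize(i,(768,576),interpolation=cv2.INTER_CUBIC)*1.3,0,255).astype(np.uint8)
cv2.imwrite("pics/i2.png",cv2.cvtColor(l,cv2.COLOR_RGB2BGR))
g=l[...,:].min(2)[300:460,240:420]; y,x=np.where(g<75); print(len(x),x.mean()+240,y.mean()+300)
l0=cv2.imread("pics/i.png").min(2)[300:460,240:420]; y,x=np.where(l0<75); print(len(x),x.mean()+240,y.mean()+300)
E
```

```text
t 11.37 pos [0.5444 0.0894 0.2044] yaw_y 23.27 tilt [0.001 0.   ] F [-0.2  1.7  1.9] M [ 0.22  0.09 -0.08] op 26.4 ff 43.1 q7 0.09
t 11.45 pos [0.5444 0.0894 0.2044] yaw_y 29.01 tilt [0.001 0.   ] F [-0.7  1.4  1.9] M [ 0.29  0.11 -0.09] op 26.2 ff 43.1 q7 0.17
2558 354.49335418295544 371.312744331509
2421 330.1305245766212 363.8318876497315
```

The dark wing is now at about 90° (crop (354,371) against the head at (388,300)): open. Next I lift clear of the bow and go to the right screw.

```bash
python3 -m jog '[{"wx":0,"wy":0,"wz":-0.03,"dx":0,"dy":0,"dz":0,"hand":1},{"wx":0,"wy":0,"wz":0,"dx":0,"dy":0,"dz":0.06,"hand":1},{"wx":0,"wy":0,"wz":0,"dx":0,"dy":0,"dz":0.1,"hand":1},{"wx":0,"wy":0,"wz":0,"dx":0,"dy":0,"dz":0.09,"hand":1},{"wx":0,"wy":0,"wz":-0.057,"dx":0.005,"dy":-0.065,"dz":0,"hand":1}]' >/dev/null; python3 st.py
python3 -m jog '[{"wx":0,"wy":0,"wz":-0.058,"dx":0.005,"dy":-0.07,"dz":0,"hand":1},{"wx":0,"wy":0,"wz":-0.058,"dx":0.005,"dy":-0.07,"dz":0,"hand":1},{"wx":0,"wy":0,"wz":-0.058,"dx":0.005,"dy":-0.07,"dz":0,"hand":1},{"wx":0,"wy":0,"wz":-0.058,"dx":0.005,"dy":-0.07,"dz":0,"hand":1},{"wx":0,"wy":0,"wz":-0.058,"dx":0.005,"dy":-0.07,"dz":0,"hand":1}]'  >/dev/null
python3 -m jog '[{"wx":0,"wy":0,"wz":-0.058,"dx":0.005,"dy":-0.07,"dz":0,"hand":1},{"wx":0,"wy":0,"wz":-0.058,"dx":0.005,"dy":-0.07,"dz":0,"hand":1},{"wx":0,"wy":0,"wz":-0.058,"dx":0.005,"dy":-0.07,"dz":0,"hand":1},{"wx":0,"wy":0,"wz":-0.058,"dx":0.005,"dy":-0.07,"dz":0,"hand":1},{"wx":0,"wy":0,"wz":-0.058,"dx":0.005,"dy":-0.07,"dz":0,"hand":1}]'  >/dev/null
python3 -m jog '[{"wx":0,"wy":0,"wz":-0.058,"dx":0.005,"dy":-0.07,"dz":0,"hand":1},{"wx":0,"wy":0,"wz":-0.058,"dx":0.005,"dy":-0.07,"dz":0,"hand":1},{"wx":0,"wy":0,"wz":-0.058,"dx":0.005,"dy":-0.07,"dz":0,"hand":1},{"wx":0,"wy":0,"wz":-0.058,"dx":0.005,"dy":-0.07,"dz":0,"hand":1},{"wx":0,"wy":0,"wz":0,"dx":0,"dy":0,"dz":0,"hand":1}]'  >/dev/null; python3 st.py
```

```text
t 11.92 pos [0.5474 0.0768 0.2704] yaw_y 18.88 tilt [0.007 0.005] F [ 1.1  0.3 -1.3] M [ 0.01 -0.06  0.  ] op 26.2 ff 43.0 q7 0.07
t 13.17 pos [ 0.5622 -0.1768  0.2668] yaw_y -74.88 tilt [ 0.    -0.004] F [-0.6  0.1 -0.9] M [-0.07  0.15  0.01] op 26.5 ff 43.0 q7 -0.79
```

```bash
python3 -m jog '[{"wx":0,"wy":0,"wz":-0.025,"dx":0,"dy":0,"dz":-0.1,"hand":1},{"wx":0,"wy":0,"wz":0,"dx":0,"dy":0,"dz":-0.09,"hand":1},{"wx":0,"wy":0,"wz":0,"dx":0,"dy":0,"dz":0,"hand":1},{"wx":0,"wy":0,"wz":0,"dx":0,"dy":0,"dz":0,"hand":1},{"wx":0,"wy":0,"wz":0,"dx":0,"dy":0,"dz":0,"hand":1}]'  >/dev/null; python3 st.py; python3 look.py pics/j.png
```

```text
t 13.58 pos [ 0.5635 -0.1719  0.22  ] yaw_y -76.94 tilt [ 0.001 -0.   ] F [-0.6 -0.6  0.3] M [0.01 0.17 0.  ] op 26.5 ff 43.0 q7 -0.79
[ 0.5638 -0.1722  0.1441]
[[186.  180.5]
 [183.2 166.4]]
crop px= 162 156 +c/16-.5
```

View pics/j.png

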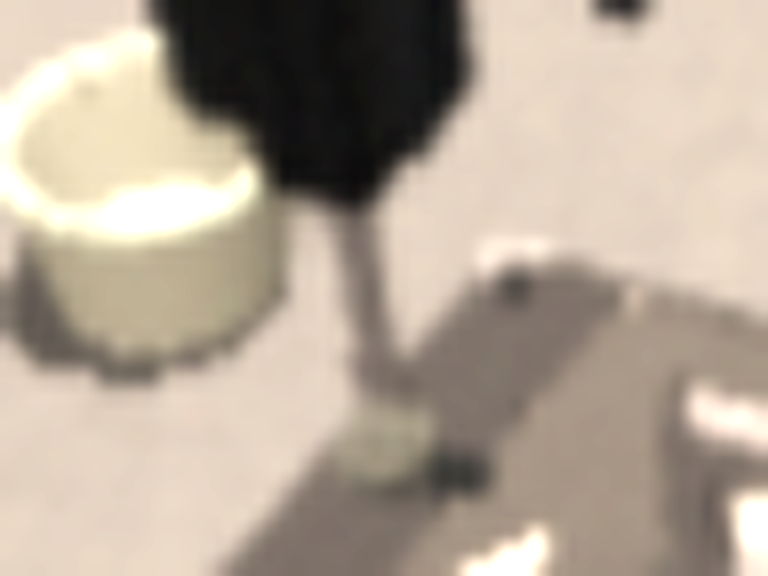

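The shank (352,215)→(385,390) points onto the right head (385,443), within about 1 mm. Going down (that was the last picture I'm allowed to view; from here it's numbers only).

```bash
python3 -m jog '[{"wx":0,"wy":0,"wz":-0.004,"dx":0.001,"dy":-0.003,"dz":-0.02,"hand":1},{"wx":0,"wy":0,"wz":0,"dx":0,"dy":0,"dz":-0.02,"hand":1},{"wx":0,"wy":0,"wz":0,"dx":0,"dy":0,"dz":-0.018,"hand":1},{"wx":0,"wy":0,"wz":0,"dx":0,"dy":0,"dz":0,"hand":1},{"wx":0,"wy":0,"wz":0,"dx":0,"dy":0,"dz":0,"hand":1}]' >/dev/null; python3 st.py
```

```text
t 14.05 pos [ 0.5631 -0.1728  0.2043] yaw_y -77.41 tilt [-0.  0.] F [-0.7 -1.  -1.3] M [-0.03  0.14 -0.  ] op 26.3 ff 43.0 q7 -0.79
```

```bash
for i in 1; do python3 -m jog '[{"wx":0,"wy":0,"wz":0.06,"dx":0,"dy":0,"dz":-0.002,"hand":1},{"wx":0,"wy":0,"wz":0.06,"dx":0,"dy":0,"dz":0,"hand":1},{"wx":0,"wy":0,"wz":0.06,"dx":0,"dy":0,"dz":0,"hand":1},{"wx":0,"wy":0,"wz":0.06,"dx":0,"dy":0,"dz":0,"hand":1},{"wx":0,"wy":0,"wz":0.06,"dx":0,"dy":0,"dz":0,"hand":1}]' >/dev/null; python3 st.py; python3 -m jog '[{"wx":0,"wy":0,"wz":0.06,"dx":0,"dy":0,"dz":0,"hand":1},{"wx":0,"wy":0,"wz":0.06,"dx":0,"dy":0,"dz":0,"hand":1},{"wx":0,"wy":0,"wz":0.06,"dx":0,"dy":0,"dz":0,"hand":1},{"wx":0,"wy":0,"wz":0.06,"dx":0,"dy":0,"dz":0,"hand":1},{"wx":0,"wy":0,"wz":0.06,"dx":0,"dy":0,"dz":0,"hand":1}]' >/dev/null; python3 st.py; done;  python3 -m jog '[{"wx":0,"wy":0,"wz":0.06,"dx":0,"dy":0,"dz":0,"hand":1},{"wx":0,"wy":0,"wz":0.06,"dx":0,"dy":0,"dz":0,"hand":1},{"wx":0,"wy":0,"wz":0.06,"dx":0,"dy":0,"dz":0,"hand":1}]' >/dev/null; python3 st.py
cat > wing.py <<'E'
from h import *
import sys
c=np.array([float(sys.argv[1]),float(sys.argv[2])]); base=float(sys.argv[3]); n=sys.argv[4] if len(sys.argv)>4 else "scene"
s=snap(n).astype(float)
h=proj(n,[[*c,.134]])[0]; x,y=(h.round().astype(int))-12
g=cv2.resize(s[y:y+26,x:x+24].min(2),None,fx=8,fy=8,interpolation=cv2.INTER_CUBIC)
np.save("g.npy",g)
for th in(50,58,70):
    nn,lab,st,ce=cv2.connectedComponentsWithStats((g<th).astype(np.uint8))
    print(th,[(st[k,4],(((ce[k]+.5)/8-.5+[x,y])-h).round(1).tolist()) for k in range(1,nn) if st[k,4]>60])
for a in(0,8,60,75,85,95): t=np.radians(a+base); print(a,(proj(n,[[*(c+.017*np.array([np.cos(t),np.sin(t)])),.128]])[0]-h).round(1),end=" ")
print()
E
python3 wing.py .5633 -.1727 94.2
```

```text
t 14.47 pos [ 0.5635 -0.1727  0.2042] yaw_y -42.7 tilt [0.001 0.   ] F [-0.2  0.6 -0.8] M [ 0.12  0.06 -0.08] op 26.1 ff 43.1 q7 -0.34
t 14.88 pos [ 0.563  -0.1731  0.2042] yaw_y -8.35 tilt [-0. -0.] F [-0.9  0.1  1.1] M [-0.11  0.25 -0.07] op 26.5 ff 43.1 q7 0.1
t 15.13 pos [ 0.5628 -0.1734  0.2042] yaw_y 12.27 tilt [-0.    -0.001] F [ 0.1 -0.2  0.3] M [-0.18  0.25 -0.1 ] op 26.3 ff 43.1 q7 0.36
50 [(np.int32(428), [-3.3, -11.4]), (np.int32(71), [3.4, -1.4])]
58 [(np.int32(514), [-3.5, -11.4]), (np.int32(240), [3.4, -1.4])]
70 [(np.int32(665), [-3.7, -11.3]), (np.int32(245), [7.4, -9.1]), (np.int32(591), [3.2, -1.4]), (np.int32(237), [-0.3, 3.6])]
0 [4.7 2.7] 8 [5.  2.3] 60 [ 4.8 -0.7] 75 [ 4.  -1.4] 85 [ 3.4 -1.7] 95 [ 2.6 -1.9]
```

```bash
python3 -m jog '[{"wx":0,"wy":0,"wz":0.05,"dx":0,"dy":0,"dz":0,"hand":1},{"wx":0,"wy":0,"wz":0.04,"dx":0,"dy":0,"dz":0,"hand":1}]' >/dev/null; python3 st.py; python3 wing.py .5633 -.1727 94.2
```

```text
t 15.35 pos [ 0.5627 -0.1736  0.2042] yaw_y 22.34 tilt [-0.001 -0.001] F [-0.6 -0.6  0.4] M [-0.3   0.28 -0.08] op 26.1 ff 43.1 q7 0.49
50 [(np.int32(448), [-3.8, -11.5])]
58 [(np.int32(539), [-3.9, -11.4]), (np.int32(126), [3.1, -1.9])]
70 [(np.int32(706), [-3.9, -11.3]), (np.int32(250), [7.4, -9.1]), (np.int32(353), [3.1, -2.0]), (np.int32(97), [-0.0, -1.1]), (np.int32(197), [-1.3, 3.4])]
0 [4.7 2.7] 8 [5.  2.3] 60 [ 4.8 -0.7] 75 [ 4.  -1.4] 85 [ 3.4 -1.7] 95 [ 2.6 -1.9]
```

```bash
python3 -m jog '[{"wx":0,"wy":0,"wz":0.05,"dx":0,"dy":0,"dz":0,"hand":1}]' >/dev/null; python3 st.py; python3 wing.py .5633 -.1727 94.2|head -3; python3 -m jog '[{"wx":0,"wy":0,"wz":-0.03,"dx":0,"dy":0,"dz":0,"hand":1},{"wx":0,"wy":0,"wz":0,"dx":0,"dy":0,"dz":0.06,"hand":1},{"wx":0,"wy":0,"wz":0,"dx":0,"dy":0,"dz":0.12,"hand":1},{"wx":0,"wy":0,"wz":0,"dx":0,"dy":0,"dz":0.12,"hand":1},{"wx":0,"wy":0,"wz":0,"dx":0,"dy":0,"dz":0,"hand":1}]' >/dev/null; python3 st.py;python3 -m jog '[{"wx":0,"wy":0,"wz":-0.02,"dx":-0.12,"dy":0.1,"dz":0,"hand":1},{"wx":0,"wy":0,"wz":-0.02,"dx":-0.12,"dy":0.1,"dz":0,"hand":1},{"wx":0,"wy":0,"wz":-0.02,"dx":-0.12,"dy":0.1,"dz":0,"hand":1},{"wx":0,"wy":0,"wz":-0.02,"dx":-0.12,"dy":0.1,"dz":0,"hand":1},{"wx":0,"wy":0,"wz":-0.02,"dx":-0.06,"dy":0.1,"dz":0,"hand":1}]' >/dev/null; python3 st.py; for n in top scene; do python3 wing.py .5633 -.1727 94.2 $n;  python3 wing.py .5443 .0893 -85.8 $n; done
```

```text
t 15.48 pos [ 0.5628 -0.1737  0.2042] yaw_y 27.82 tilt [-0.001 -0.001] F [-1.1 -1.8  1.1] M [-0.39  0.33 -0.  ] op 26.3 ff 43.1 q7 0.57
50 [(np.int32(480), [-3.7, -11.6])]
58 [(np.int32(562), [-3.7, -11.5]), (np.int32(152), [2.0, -2.3])]
70 [(np.int32(727), [-3.8, -11.3]), (np.int32(256), [7.4, -9.1]), (np.int32(515), [1.4, -2.2]), (np.int32(291), [-1.0, 3.4])]
t 15.95 pos [ 0.5666 -0.1732  0.2844] yaw_y 24.3 tilt [ 0.01  -0.002] F [ 0.1 -0.6 -0.1] M [-0.07 -0.04 -0.02] op 26.5 ff 43.0 q7 0.54
t 16.37 pos [ 0.4236 -0.0472  0.2784] yaw_y 12.68 tilt [-0.004  0.   ] F [-0.4  0.7 -0.5] M [ 0.    0.01 -0.02] op 26.6 ff 43.0 q7 0.15
50 []
58 []
70 []
0 [-5.9  0.5] 8 [-5.8  1.3] 60 [-2.8  5.2] 75 [-1.4  5.7] 85 [-0.4  5.8] 95 [0.5 5.8] 
50 []
58 []
70 []
0 [ 5.7 -0.1] 8 [ 5.6 -0.9] 60 [ 2.6 -4.8] 75 [ 1.2 -5.3] 85 [ 0.3 -5.4] 95 [-0.7 -5.3] 
50 []
58 []
70 [(np.int32(105), [-0.2, 3.6])]
0 [4.7 2.7] 8 [5.  2.3] 60 [ 4.8 -0.7] 75 [ 4.  -1.4] 85 [ 3.4 -1.7] 95 [ 2.6 -1.9] 
50 []
58 []
70 [(np.int32(133), [5.9, 6.9])]
0 [-5.  -0.2] 8 [-5.2  0.3] 60 [-4.5  3.7] 75 [-3.5  4.4] 85 [-2.7  4.8] 95 [-1.8  5.1]
```

```bash
python3 - <<'E'
from h import *
s=snap("top").min(2)
for c in((.5633,-.1727),(.5443,.0893)):
    h=proj("top",[[*c,.134]])[0]; x,y=h.round().astype(int); print(h.round(1),"x from",x-9,"y from",y-10); print(s[y-10:y+11,x-9:x+10])
E
```

```text
[325.8 163.8] x from 317 y from 154
[[197 199 198 175 174 172 172 171 174 173 170 177 174 170 148 139 143 143
  143]
 [199 198 206 179 173 173 174 174 174 173 170 177 176 171 149 141 143 142
  142]
 [198 199 204 179 174 171 174 174 175 172 174 176 175 171 152 145 143 144
  140]
 [198 197 203 175 174 172 171 175 174 172 173 177 176 172 155 144 144 144
  141]
 [198 200 200 161 173 175 171 174 174 172 172 174 176 175 156 141 142 143
  141]
 [200 200 197 156 172 174 169 177 177 172 174 176 176 171 157 145 141 139
  143]
 [197 200 195 157 173 175 172 172 171 170 167 178 177 170 159 141 143 141
  141]
 [200 198 197 161 174 173 171 172 137 144 163 178 179 171 162 146 144 142
  144]
 [198 199 196 156 172 175 176 185 119 111 157 190 188 174 163 145 141 142
  143]
 [199 196 197 165 173 175 174 196 145 110 149 198 191 176 162 145 143 144
  145]
 [198 199 199 177 175 174 168 193 153 108 146 196 181 175 168 144 143 146
  146]
 [200 201 198 181 174 172 161 182 161 107 137 187 166 173 171 146 143 146
  145]
 [200 199 200 194 180 173 147 159 156 112 135 180 164 176 173 145 142 143
  141]
 [202 200 2
[... 1675 characters left out ...]
 198 168 118 123 190 170 131 167 173 193 200
  198]
 [142 142 143 146 175 181 176 174 166 110 113 152 142 157 173 163 189 199
  201]
 [143 139 144 145 175 181 177 174 164 117 108 158 169 178 178 153 189 197
  198]
 [142 140 139 143 181 186 180 182 177 167 166 177 182 182 180 163 189 200
  199]
 [143 143 139 146 177 183 179 182 182 183 181 179 182 181 178 165 190 200
  199]
 [143 146 145 149 190 187 182 181 182 181 179 181 182 183 177 163 198 202
  200]
 [141 143 145 145 178 185 181 181 183 179 181 180 183 183 179 160 196 203
  201]
 [140 142 140 148 187 194 184 184 182 182 180 178 180 184 180 177 203 202
  200]
 [143 143 140 146 190 197 188 182 181 181 181 179 184 181 180 181 203 202
  202]]
```

The top picture's pixel columns show both wings standing straight (x≈326 and 238), parallel to the box's end edges, so both clips are open. Now back to the stand.

```bash
python3 -m jog '[{"wx":0,"wy":0,"wz":-0.016,"dx":0.006,"dy":0.15,"dz":0,"hand":1},{"wx":0,"wy":0,"wz":-0.016,"dx":0.006,"dy":0.15,"dz":0,"hand":1},{"wx":0,"wy":0,"wz":-0.016,"dx":0.006,"dy":0.15,"dz":0,"hand":1},{"wx":0,"wy":0,"wz":-0.016,"dx":0.006,"dy":0.15,"dz":0,"hand":1},{"wx":0,"wy":0,"wz":-0.016,"dx":0.006,"dy":0.15,"dz":0,"hand":1}]' >/dev/null; python3 -m jog '[{"wx":0,"wy":0,"wz":-0.016,"dx":0.006,"dy":0.15,"dz":0,"hand":1},{"wx":0,"wy":0,"wz":-0.016,"dx":0.006,"dy":0.15,"dz":0,"hand":1},{"wx":0,"wy":0,"wz":-0.016,"dx":0.006,"dy":0.15,"dz":0,"hand":1},{"wx":0,"wy":0,"wz":-0.016,"dx":0.006,"dy":0.15,"dz":0,"hand":1},{"wx":0,"wy":0,"wz":-0.016,"dx":0.006,"dy":0.15,"dz":0,"hand":1}]' >/dev/null; python3 -m jog '[{"wx":0,"wy":0,"wz":0,"dx":0,"dy":0.1,"dz":0,"hand":1},{"wx":0,"wy":0,"wz":0,"dx":0,"dy":0,"dz":0,"hand":1},{"wx":0,"wy":0,"wz":0,"dx":0,"dy":0,"dz":0,"hand":1}]' >/dev/null; python3 st.py
```

```text
t 17.7 pos [0.444  0.3532 0.2781] yaw_y -5.2 tilt [ 0. -0.] F [ 0.6 -0.5 -1.9] M [-0.15  0.05 -0.01] op 26.4 ff 43.0 q7 -0.86
```

```bash
python3 -m jog '[{"wx":0,"wy":0,"wz":0,"dx":-0.016,"dy":0.055,"dz":0,"hand":1},{"wx":0,"wy":0,"wz":0,"dx":0,"dy":0,"dz":-0.15,"hand":1},{"wx":0,"wy":0,"wz":0,"dx":0,"dy":0,"dz":-0.15,"hand":1},{"wx":0,"wy":0,"wz":0,"dx":0,"dy":0,"dz":-0.14,"hand":1},{"wx":0,"wy":0,"wz":0,"dx":0,"dy":0,"dz":0,"hand":1}]' >/dev/null;python3 -m jog '[{"wx":0,"wy":0,"wz":0,"dx":0,"dy":0,"dz":0,"hand":1},{"wx":0,"wy":0,"wz":0,"dx":0,"dy":0,"dz":0,"hand":1}]' >/dev/null; python3 st.py
python3 - <<'E'
from h import *
s=snap("scene");p=r.get_state()["tool_pos"];tip=p+[0,0,-.0763];u=proj("scene",[tip,tip+[0,0,.055],[.4398,.3668,.07]]);print(u.round(1))
# shank columns: gray rows along the shank
g=s.astype(int)
for f in(.1,.3,.5,.7,.9):
    q=u[0]+f*(u[1]-u[0]); x,y=q.round().astype(int); print(y,x-7,[tuple(g[y,k]) [0] for k in range(x-7,x+8)],[tuple(g[y,k])[2] for k in range(x-7,x+8)])
E
```

```text
t 18.28 pos [0.4406 0.3662 0.1706] yaw_y -5.31 tilt [0.002 0.002] F [-0.9  0.  -1.5] M [-0.04  0.1   0.  ] op 26.5 ff 43.0 q7 -0.89
[[354.  223.6]
 [357.1 211.4]
 [352.9 228.7]]
222 347 [np.int64(66), np.int64(92), np.int64(125), np.int64(135), np.int64(139), np.int64(139), np.int64(106), np.int64(98), np.int64(118), np.int64(128), np.int64(142), np.int64(158), np.int64(163), np.int64(177), np.int64(182)] [np.int64(26), np.int64(34), np.int64(46), np.int64(51), np.int64(62), np.int64(80), np.int64(78), np.int64(77), np.int64(80), np.int64(94), np.int64(108), np.int64(126), np.int64(131), np.int64(146), np.int64(151)]
220 348 [np.int64(180), np.int64(181), np.int64(183), np.int64(187), np.int64(183), np.int64(129), np.int64(101), np.int64(116), np.int64(164), np.int64(181), np.int64(183), np.int64(183), np.int64(187), np.int64(185), np.int64(182)] [np.int64(148), np.int64(150), np.int64(152), np.int64(156), np.int64(154), np.int64(107), np.int64(83), np.int64(97), np.int64(138), np.int64(154), np.int64(155), np.int64(155), np.int64(159), np.int64(157), np.int64(155)]
218 349 [np.int64
[... 606 characters left out ...]
nt64(57), np.int64(53), np.int64(50), np.int64(50)] [np.int64(159), np.int64(155), np.int64(104), np.int64(80), np.int64(69), np.int64(65), np.int64(74), np.int64(78), np.int64(58), np.int64(45), np.int64(37), np.int64(30), np.int64(22), np.int64(19), np.int64(18)]
213 350 [np.int64(188), np.int64(176), np.int64(111), np.int64(82), np.int64(76), np.int64(73), np.int64(74), np.int64(49), np.int64(30), np.int64(29), np.int64(28), np.int64(34), np.int64(49), np.int64(52), np.int64(51)] [np.int64(160), np.int64(149), np.int64(94), np.int64(69), np.int64(64), np.int64(62), np.int64(61), np.int64(40), np.int64(22), np.int64(16), np.int64(19), np.int64(19), np.int64(20), np.int64(17), np.int64(15)]
```

```bash
python3 -m jog '[{"wx":0,"wy":0,"wz":0,"dx":-0.002,"dy":0.003,"dz":-0.05,"hand":1},{"wx":0,"wy":0,"wz":0,"dx":0,"dy":0,"dz":-0.05,"hand":1},{"wx":0,"wy":0,"wz":0,"dx":0,"dy":0,"dz":-0.04,"hand":1}]' >/dev/null; python3 st.py
```

```text
t 18.58 pos [0.44   0.3677 0.1359] yaw_y -5.25 tilt [0.004 0.003] F [-0.  -0.  -1.1] M [-0.01  0.04 -0.  ] op 26.5 ff 43.0 q7 -0.89
```

```bash
python3 -m jog '[{"wx":0,"wy":0,"wz":0,"dx":0,"dy":0,"dz":-0.02,"hand":1},{"wx":0,"wy":0,"wz":0,"dx":0,"dy":0,"dz":0,"hand":1}]' >/dev/null; python3 st.py
```

```text
t 18.75 pos [0.4388 0.3666 0.1291] yaw_y -5.22 tilt [ 0. -0.] F [-0.2 -1.3 -1.3] M [-0.07  0.1   0.  ] op 26.4 ff 43.0 q7 -0.89
```

```bash
python3 -m jog '[{"wx":0,"wy":0,"wz":0,"dx":0.003,"dy":0,"dz":-0.05,"hand":1},{"wx":0,"wy":0,"wz":0,"dx":0,"dy":0,"dz":-0.05,"hand":1},{"wx":0,"wy":0,"wz":0,"dx":0,"dy":0,"dz":-0.05,"hand":1},{"wx":0,"wy":0,"wz":0,"dx":0,"dy":0,"dz":-0.014,"hand":1},{"wx":0,"wy":0,"wz":0,"dx":0,"dy":0,"dz":0,"hand":1}]' >/dev/null; python3 st.py
python3 -m jog '[{"wx":0,"wy":0,"wz":0,"dx":0,"dy":0,"dz":0,"hand":1},{"wx":0,"wy":0,"wz":0,"dx":0,"dy":0,"dz":-0.002,"hand":1},{"wx":0,"wy":0,"wz":0,"dx":0,"dy":0,"dz":0,"hand":1}]' >/dev/null; python3 st.py
```

```text
t 19.17 pos [0.4394 0.3666 0.088 ] yaw_y -5.22 tilt [-0. -0.] F [ 0.2  0.6 -0.4] M [-0.07  0.12 -0.03] op 26.3 ff 43.0 q7 -0.89
t 19.42 pos [0.4399 0.367  0.0883] yaw_y -5.22 tilt [0.001 0.001] F [-0.2 -0.2 -0.5] M [-0.05  0.09 -0.02] op 26.5 ff 43.0 q7 -0.89
```

```bash
python3 -m jog '[{"wx":0,"wy":0,"wz":0,"dx":0,"dy":0,"dz":-0.006,"hand":1},{"wx":0,"wy":0,"wz":0,"dx":0,"dy":0,"dz":0,"hand":1},{"wx":0,"wy":0,"wz":0,"dx":0,"dy":0,"dz":0,"hand":1}]' >/dev/null; python3 st.py; python3 -m jog '[{"wx":0,"wy":0,"wz":0,"dx":0,"dy":0,"dz":-0.003,"hand":1},{"wx":0,"wy":0,"wz":0,"dx":0,"dy":0,"dz":0,"hand":1}]' >/dev/null; python3 st.py
```

```text
t 19.67 pos [0.4395 0.3667 0.0862] yaw_y -5.21 tilt [0. 0.] F [-0.5  0.2 -0. ] M [-0.09  0.09  0.02] op 26.3 ff 43.0 q7 -0.89
t 19.83 pos [0.4395 0.3668 0.0862] yaw_y -5.21 tilt [0. 0.] F [-1.3 -1.3  6.4] M [-0.28  0.35  0.03] op 26.2 ff 43.0 q7 -0.89
```

Contact at exactly the pick-up height, so the driver is seated. Release and rise.

```bash
python3 -m jog '[{"wx":0,"wy":0,"wz":0,"dx":0,"dy":0,"dz":0.003,"hand":0.4},{"wx":0,"wy":0,"wz":0,"dx":0,"dy":0,"dz":0,"hand":0.4},{"wx":0,"wy":0,"wz":0,"dx":0,"dy":0,"dz":0,"hand":0.2},{"wx":0,"wy":0,"wz":0,"dx":0,"dy":0,"dz":0,"hand":0.2},{"wx":0,"wy":0,"wz":0,"dx":0,"dy":0,"dz":0,"hand":0.2}]' >/dev/null; python3 st.py; python3 -m jog '[{"wx":0,"wy":0,"wz":0,"dx":0,"dy":0,"dz":0.06,"hand":0.2},{"wx":0,"wy":0,"wz":0,"dx":0,"dy":0,"dz":0.14,"hand":0.2},{"wx":0,"wy":0,"wz":0,"dx":0,"dy":0,"dz":0.15,"hand":0.2},{"wx":0,"wy":0,"wz":0,"dx":0,"dy":0,"dz":0.15,"hand":0.2},{"wx":0,"wy":0,"wz":0,"dx":0,"dy":0,"dz":0.1,"hand":0.2}]' >/dev/null; python3 st.py; python3 - <<'E'
from h import *
s=snap("scene")
for d in r.search_frame("scene","driver"): print(np.round(d["bbox"]),round(d["p"],2))
from fit import place
old=cv2.resize(cv2.imread("pics/a.png"),(512,384),interpolation=cv2.INTER_AREA)[...,::-1].astype(int)
for nm,g in(("old",old),("new",s.astype(int))):
    m=(g.max(2)<60)[205:240,343:366]; y,x=np.where(m); print(nm,m.sum(),x.mean()+343,y.mean()+205,y.min()+205,y.max()+205)
E
```

```text
t 20.25 pos [0.4394 0.3666 0.0858] yaw_y -5.21 tilt [-0. -0.] F [-0.6  0.3 -0.3] M [-0.1   0.06 -0.01] op 57.1 ff 0.0 q7 -0.89
t 20.67 pos [0.4402 0.3672 0.2393] yaw_y -5.23 tilt [0.003 0.002] F [ 0.5  0.3 -0.2] M [-0.02  0.04 -0.05] op 70.5 ff 0.0 q7 -0.88
[348. 212. 359. 232.] 0.77
[389. 220. 415. 243.] 0.59
old 319 355.2163009404389 221.26959247648904 205 239
new 396 353.2979797979798 222.57828282828282 205 239
```

```bash
python3 -m jog '[{"wx":0,"wy":0,"wz":0.0068,"dx":0.038,"dy":-0.136,"dz":0,"hand":0.2},{"wx":0,"wy":0,"wz":0.0068,"dx":0.038,"dy":-0.136,"dz":0,"hand":0.2},{"wx":0,"wy":0,"wz":0.0068,"dx":0.038,"dy":-0.136,"dz":0,"hand":0.2},{"wx":0,"wy":0,"wz":0.0068,"dx":0.038,"dy":-0.136,"dz":0,"hand":0.2},{"wx":0,"wy":0,"wz":0.0068,"dx":0.038,"dy":-0.136,"dz":0,"hand":0.2}]' >/dev/null; python3 -m jog '[{"wx":0,"wy":0,"wz":0.0068,"dx":0.038,"dy":-0.136,"dz":0,"hand":0.2},{"wx":0,"wy":0,"wz":0.0068,"dx":0.038,"dy":-0.136,"dz":0,"hand":0.2},{"wx":0,"wy":0,"wz":0.0068,"dx":0.038,"dy":-0.136,"dz":0,"hand":0.2},{"wx":0,"wy":0,"wz":0.0068,"dx":0.038,"dy":-0.136,"dz":0,"hand":0.2},{"wx":0,"wy":0,"wz":0.0068,"dx":0.038,"dy":-0.136,"dz":0,"hand":0.2}]' >/dev/null; python3 -m jog '[{"wx":0,"wy":0,"wz":0.0068,"dx":0.038,"dy":-0.136,"dz":0,"hand":0.2},{"wx":0,"wy":0,"wz":0.0068,"dx":0.038,"dy":-0.136,"dz":0,"hand":0.2},{"wx":0,"wy":0,"wz":0,"dx":0,"dy":0,"dz":0,"hand":0.2},{"wx":0,"wy":0,"wz":0,"dx":0,"dy":0,"dz":0,"hand":0.2},{"wx":0,"wy":0,"wz":0,"dx":0,"dy":0,"dz":0,"hand":0.2}]' >/dev/null; python3 st.py
```

```text
t 22.02 pos [ 0.5527 -0.0405  0.2351] yaw_y 4.15 tilt [-0.002  0.001] F [-0.1  0.5  0.2] M [-0.    0.11 -0.02] op 70.4 ff 0.0 q7 -0.04
```

```bash
python3 -m jog '[{"wx":0,"wy":0,"wz":0,"dx":0.003,"dy":-0.006,"dz":-0.1,"hand":0.2},{"wx":0,"wy":0,"wz":0,"dx":0,"dy":0,"dz":-0.1,"hand":0.2},{"wx":0,"wy":0,"wz":0,"dx":0,"dy":0,"dz":-0.1,"hand":0.2},{"wx":0,"wy":0,"wz":0,"dx":0,"dy":0,"dz":-0.056,"hand":0.2},{"wx":0,"wy":0,"wz":0,"dx":0,"dy":0,"dz":0,"hand":0.2}]' >/dev/null; python3 st.py; python3 -m jog '[{"wx":0,"wy":0,"wz":0,"dx":0,"dy":0,"dz":0,"hand":1},{"wx":0,"wy":0,"wz":0,"dx":0,"dy":0,"dz":0,"hand":1},{"wx":0,"wy":0,"wz":0,"dx":0,"dy":0,"dz":0,"hand":1},{"wx":0,"wy":0,"wz":0,"dx":0,"dy":0,"dz":0,"hand":1},{"wx":0,"wy":0,"wz":0,"dx":0,"dy":0,"dz":0,"hand":1}]' 25 >/dev/null; python3 st.py; python3 -m jog '[{"wx":0,"wy":0,"wz":0,"dx":0,"dy":0,"dz":0,"hand":1},{"wx":0,"wy":0,"wz":0,"dx":0,"dy":0,"dz":0,"hand":1},{"wx":0,"wy":0,"wz":0,"dx":0,"dy":0,"dz":0,"hand":1},{"wx":0,"wy":0,"wz":0,"dx":0,"dy":0,"dz":0,"hand":1},{"wx":0,"wy":0,"wz":0,"dx":0,"dy":0,"dz":0,"hand":1}]' >/dev/null; python3 st.py
```

```text
t 22.43 pos [ 0.5515 -0.0402  0.1439] yaw_y 4.36 tilt [-0.007  0.001] F [ 0.1 -0.4 -0. ] M [-0.03  0.06  0.  ] op 70.2 ff 0.0 q7 -0.06
t 22.85 pos [ 0.5547 -0.0428  0.1479] yaw_y 4.14 tilt [0.002 0.   ] F [ 0.7 -0.9 -0.6] M [-0.01  0.06 -0.01] op 39.4 ff 0.0 q7 -0.06
t 23.27 pos [ 0.5545 -0.0429  0.147 ] yaw_y 4.14 tilt [0.001 0.   ] F [ 0.6 -0.1 -0.6] M [-0.08 -0.06 -0.05] op 9.5 ff 25.0 q7 -0.06
```

```bash
python3 -m jog '[{"wx":0,"wy":0,"wz":0,"dx":0,"dy":0,"dz":0,"hand":1},{"wx":0,"wy":0,"wz":0,"dx":0,"dy":0,"dz":0,"hand":1},{"wx":0,"wy":0,"wz":0,"dx":0,"dy":0,"dz":0.01,"hand":1},{"wx":0,"wy":0,"wz":0,"dx":0,"dy":0,"dz":0.015,"hand":1},{"wx":0,"wy":0,"wz":0,"dx":0,"dy":0,"dz":0.015,"hand":1}]' 55 >/dev/null; python3 st.py;python3 -m jog '[{"wx":0,"wy":0,"wz":0,"dx":0,"dy":0,"dz":0.02,"hand":1},{"wx":0,"wy":0,"wz":0,"dx":0,"dy":0,"dz":0.02,"hand":1},{"wx":0,"wy":0,"wz":0,"dx":0,"dy":0,"dz":0.02,"hand":1},{"wx":0,"wy":0,"wz":0,"dx":0,"dy":0,"dz":0.02,"hand":1},{"wx":0,"wy":0,"wz":0,"dx":0,"dy":0,"dz":0.02,"hand":1}]' >/dev/null; python3 st.py
```

```text
t 23.68 pos [ 0.5532 -0.0429  0.1566] yaw_y 4.14 tilt [-0.002 -0.   ] F [ 0.2  0.1 -4.1] M [-0.1   0.    0.02] op 9.1 ff 55.0 q7 -0.06
t 24.1 pos [ 0.5542 -0.0428  0.1826] yaw_y 4.14 tilt [0. 0.] F [ 0.1 -0.1 -4.7] M [-0.1   0.05  0.08] op 9.0 ff 55.0 q7 -0.05
```

```bash
python3 -m jog '[{"wx":0,"wy":0,"wz":0,"dx":0,"dy":0,"dz":0.03,"hand":1},{"wx":0,"wy":0,"wz":0,"dx":0,"dy":0,"dz":0.03,"hand":1},{"wx":0,"wy":0,"wz":0,"dx":0,"dy":0,"dz":0.03,"hand":1},{"wx":0,"wy":0,"wz":0,"dx":0,"dy":0,"dz":0.03,"hand":1},{"wx":0,"wy":0,"wz":0,"dx":0,"dy":0,"dz":0.03,"hand":1}]' >/dev/null; python3 st.py;python3 -m jog '[{"wx":0,"wy":0,"wz":0,"dx":0,"dy":0,"dz":0.03,"hand":1},{"wx":0,"wy":0,"wz":0,"dx":0,"dy":0,"dz":0.03,"hand":1},{"wx":0,"wy":0,"wz":0,"dx":0,"dy":0,"dz":0.03,"hand":1},{"wx":0,"wy":0,"wz":0,"dx":0,"dy":0,"dz":0.03,"hand":1},{"wx":0,"wy":0,"wz":0,"dx":0,"dy":0,"dz":0.02,"hand":1}]' >/dev/null;python3 -m jog '[{"wx":0,"wy":0,"wz":0,"dx":0,"dy":0,"dz":0.01,"hand":1},{"wx":0,"wy":0,"wz":0,"dx":0,"dy":0,"dz":0,"hand":1},{"wx":0,"wy":0,"wz":0,"dx":0,"dy":0,"dz":0,"hand":1},{"wx":0,"wy":0,"wz":0,"dx":0,"dy":0,"dz":0,"hand":1},{"wx":0,"wy":0,"wz":0,"dx":0,"dy":0,"dz":0,"hand":1}]' >/dev/null; python3 st.py
python3 - <<'E'
from h import *
s=snap("scene")
for q in("cassette","lint_box","driver"): print(q,[(np.round(d["bbox"]).tolist(),round(d["p"],2)) for d in r.search_frame("scene",q)])
def corners(c,y,hx,hy,z): return [[c[0]+a*hx*np.cos(y)-b*hy*np.sin(y),c[1]+a*hx*np.sin(y)+b*hy*np.cos(y),z] for a,b in((1,1),(1,-1),(-1,-1),(-1,1))]
c=(.5535,-.0425)
L=proj("scene",corners(c,.072,.07,.115,.233));B=proj("scene",corners(c,.072,.055,.1,.17))
print("pred lid",L.round(0).tolist(),"pred basket bottom",B.round(0).tolist())
m=(s.astype(int).min(2)>195)[100:230,150:290]; k=cv2.connectedComponentsWithStats(m.astype(np.uint8));i=1+np.argmax(k[2][1:,4]);y,x=np.where(k[1]==i)
h=cv2.convexHull(np.c_[x+150,y+100].astype(np.int32));print(k[2][i],cv2.approxPolyDP(h,3,True).reshape(-1,2).tolist())
E
```

```text
t 24.52 pos [ 0.5542 -0.0429  0.2204] yaw_y 4.14 tilt [ 0. -0.] F [ 0.8 -0.1 -5. ] M [-0.08  0.09 -0.03] op 9.0 ff 55.0 q7 -0.04
t 25.35 pos [ 0.5538 -0.0429  0.2565] yaw_y 4.14 tilt [-0.001  0.   ] F [-0.2 -0.2 -5.7] M [-0.08  0.1   0.04] op 9.1 ff 55.0 q7 -0.03
cassette [([173.0, 157.0, 261.0, 206.0], 0.71), ([348.0, 210.0, 360.0, 231.0], 0.34)]
lint_box [([169.0, 185.0, 276.0, 252.0], 0.68)]
driver [([387.0, 220.0, 416.0, 243.0], 0.76), ([349.0, 210.0, 361.0, 234.0], 0.48)]
pred lid [[243.0, 196.0], [174.0, 174.0], [198.0, 148.0], [263.0, 166.0]] pred basket bottom [[241.0, 206.0], [184.0, 188.0], [202.0, 167.0], [257.0, 183.0]]
[ 63  60  49  36 820] [[261, 167], [242, 195], [213, 186], [236, 160]]
```

The lid corners sit where a level, raised lid should appear: (242,195) and (261,167), against the predicted (243,196) and (263,166). The basket's lower edge is at 206, as predicted. The driver is in its stand. Handing in.

```bash
python3 st.py; python3 -c "
from plant import r
print(r.finish_job())"
```

```text
t 25.55 pos [ 0.5541 -0.0429  0.2568] yaw_y 4.14 tilt [-0.  0.] F [-0.4 -0.1 -5.6] M [-0.11  0.02  0.  ] op 8.9 ff 55.0 q7 -0.03
the job is handed in; nothing more can be done
None
```

Job handed in at about 25.6 s of the 72 s allowed: both clips turned open, the driver back in its stand, and the lid with its basket held level and still about 5 cm above the box; the hand-in returned no verdict.

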